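Unload the lamp charger into the issue tray

ROBOT

A 7-joint arm with a two-finger parallel gripper is mounted at the origin on the work surface. World frame = base frame: x ahead of the robot, y to its left, z up, the work surface at z = 0. Lengths are in m, angles in rad, forces in N, time in s.
With the tool pointing down it reaches from about 0.425 to 0.925 m from the base axis. Payload 6.8 kg.
Tool frame: the origin (TCP) lies on the mounting face of the last link; the fingertips stand 173 mm ahead of it and the grasp point (between the pads) lies 155 mm ahead of it; z points along the fingers, y is the line along which they close (so a half turn about z gives the same grasp; the last joint's range is limited). The gripper opens to 85 mm and grips with 20 to 120 N. Pads are 22 mm wide; open, the fingers measure 114 mm over their backs; the gripper's body (76 mm by 85 mm) begins 54 mm behind the grasp point. The pads swing forward as they close: fully open they stand 13 mm farther back than shut.
Start: joints at [-1.227, 0.477, 0.022, 1.555, -0.011, 1.109, -0.083], TCP at [0.295, 0.607, 0.405] pointing down, gripper open.
Joint ranges: [-2.96, 2.96], [-0.34, 2.1], [-1.41, 1.46], [0.24, 2.44], [-1.37, 4.51], [0.17, 1.92], [-2.96, 2.96]. Speed limits (rad/s): [2.39, 2.39, 3.14, 3.14, 3.14, 3.14, 3.14].

INTERFACE

Orientations are given as a rotation vector (axis times angle).
In Python, from bench import r gives the robot as it stands.
- The arm moves only by the tool carry_out, never from a script. Its argument "moves" is a list of rows, each a list of 5 numbers: the shift along the tool's x, y, z in m, then the turn about the tool's z in rad, then the finger opening in m, from 0 to 0.0854. In form: [[dx, dy, dz, roll, claw], ...]. A call has exactly 8 rows; each row is the pose to reach, as a shift and turn from the pose commanded when the call began, along the tool's axes at that moment; what a row does not reach only later rows make up. A row lasts 1/10 s, in which the tool goes at most 50 mm and 8.59 degrees, less where a joint would pass 70% of its speed; a pose out of reach is approached as far as the arm can. A call with a gripper value outside its range is refused whole. The fingers move at their own pace and stop on an object; "force" is the grip in N (left out, the last holds). Time passes only in rows, so rows that repeat a pose let the fingers close, or fill a call up. It gives the time, the measured TCP pose, the force, the opening and the grip force at its end, in the units of the state.
- r.get_obs(): the state, without advancing time (a new reading comes with each control period).
- r.grab_frame(name): name is "scene" or "side" or "wrist"; returns the picture (420x560x3 uint8, red, green, blue); there is no depth.
- r.calibration(name): a dict with "fx", "fy", "cx", "cy" (pixels), "k1" (the pictures are not rectified: a ray, as slopes to the right and down, at radius r is drawn at 1 + k1 r^2 times it, then the intrinsics apply), "rvec" (rotation vector, rad) and "tvec" (3), from world to camera coordinates, as OpenCV has them. Camera axes: x right, y down, z forward; pixel columns grow to the right and rows downward; lengths in m; the calibration is good to about 2 mm. A picture is of the moment at which its call begins: read the wrist's pose just before it. calibration takes no time and is no camera call; for the wrist camera it gives the pose at the moment of the call.
- r.hand_in(): hands the job in; it is judged then, once.
The state is a dict: "clock": time; "joints": joint angles; "qvel": joint speeds; "tau": joint torques, N m; "tcp_pos": TCP position; "orientation": TCP orientation; "contact_force": force on the tool from outside, world axes, zero at the start; "moment": the same for the moment, N m; "grip_width": finger opening in m; "gripper_force": force on a finger pad.
Only numpy, scipy, OpenCV 4.12 (cv2) and the standard library are available. Lean on these libraries where they do the work, as an engineer would, in place of code of your own. Each camera call takes 0.05 s, during which the arm holds its last target. There are 200 camera calls.

TASK

Charging is finished: first turn the charger's big black knob fully back to off, and only then unload. Lift every lantern off its hook and stand it upright in the tray's wide rubber-matted bay, and pull every torch forward out of its spring clips and lay it flat in the tray's narrow bare bay; there may be three or four lanterns and one or two torches. Set the lamps down rather than dropping them, and leave the other things on the shelf where they lie.

Things in the scene. Friction and masses are not known exactly. Their poses are not given: they have to be found in the camera images.
- knob (a joint): Large black bakelite bar knob on top of the charger: 0 = off (against its stop, white pointer line over the round mark, which faces the charger's -x side), up to 1.5 rad = full charge. Grows clockwise seen from above; turn it anticlockwise for off. Stiff enough to stay where it is left (about 0.06 N m).
- knob_grip (a point): Point on the knob's axis, 32 mm above the knob's lower face, in the middle of its grip bar. The grip bar is 58 mm long (along this point's x; the pointer end is -x), 17 mm wide (y), its top is 9 mm above the point, and the 64 mm round skirt is 22 mm below the point. The frame turns with the knob; z is up along its axis.
- charger: Steel charger box, 240 x 280 x 60 mm (x, y, z), fixed to the shelf; origin under its middle; yaw varies. Its knob stands on its top at y = +85 mm, two rows of torch clips at y = -55 mm. z is up; -x is its front, the way the mouths of the clips face.
- clips_front (a point): Middle of the front row of torch clips, on the axis of a clipped torch, 102 mm above the shelf (42 mm above the charger's top). A row is two C-shaped spring-steel clips 84 mm apart along y, 70 mm free between them, also behind the barrel. Mouths face the charger's -x: a torch pulled level that way by 25 mm with 10 to 20 N snaps out; it will not come out upwards.
- clips_rear (a point): The same for the rear row, 105 mm behind (+x of) the front row at the same height.
- rack: Fixed rack with four lantern hooks, 370 mm wide; origin on the shelf under its steel cross rail; yaw varies. The hooks run from the rail towards the rack's -x at y = -128, -43, +43 and +128 mm.
- hook_row (a point): Middle of the row of hooks, level with their seats: 56 mm in front (-x) of the rail and 185 mm above the shelf. The four seats lie 43 and 128 mm to either side (y). A hook is a flat steel arm 12 mm wide, 4 mm thick, with a lip turned up 14 mm at its end, 22 mm in front of the seat. To come off, a lantern must rise more than 14 mm (above 32 mm its body meets the arm), then move along the rack's -x past the lip.
- tray: Loose aluminium issue tray, 211 x 360 x 35 mm (x, y, z), 1.4 kg, walls and floor 3 mm thick; origin under its middle; yaw varies; it may be knocked aside during the work. A 30 mm high partition along y at x = -11 mm makes two bays: narrow bare metal (x from -102 to -12 mm) for torches, wide with a black rubber mat (x from -9 to +102 mm) for lanterns, both 354 mm long (y).
- battery_pack: Bystander: orange battery pack, 34 x 62 x 90 mm, standing; origin under its middle.
- tally_tag: Bystander: brass disc tag, 42 mm across, 4 mm thick; origin under its middle.
- spare_lens: Bystander: frosted lens, 54 mm across, 11 mm high; origin under its middle.
- lamp_clip: Bystander: folded aluminium lamp clip, 56 x 22 x 22 mm; origin under its middle.
- lantern_a_center (a point): Battery lantern, 121 mm high, 240 g: round body 52 mm across and 78 mm high with a frosted band, flat heavy foot 60 mm across, rigid aluminium bail on top. Hangs on a rack hook at first, or is absent. The point is its centre, on its axis 60 mm above the base; z up. The bail is an upside-down U in the y-z plane: 44 mm wide (y), 10 mm along x, legs 4 mm thick; grip it across the legs (y), about 44 mm above the point.
- lantern_b_center (a point): A second lantern like lantern_a, or absent. More on the bail of all four: it does not fold; its legs (outer faces at y = +-22 mm) rise from 18 mm to 55 mm above the point; its cross bar is 6 mm thick and its underside lies 55 mm above the point.
- lantern_c_center (a point): A third lantern like lantern_a, or absent. Same point and axes.
- lantern_d_center (a point): A fourth lantern like lantern_a, or absent. Same point and axes.
- torch_a_center (a point): Aluminium pocket torch, 138 mm long, 120 g: 26 mm round barrel with a 30 mm head. Held in a pair of the charger's clips at first, or absent. The point is on the barrel's axis, midway between the two clips; y runs along the barrel (barrel from y = -66 to +52 mm, head from +52 to +72 mm).
- torch_b_center (a point): A second torch like torch_a, or absent. Same point and axes.

How it is judged:
By the outcome, as a careful person would: the job done as asked, in the order asked, and still so for the second after the job is handed in, with the robot touching nothing.
Of lantern_a, lantern_b, lantern_c, lantern_d only 3 to 4 are there at a start; the rules pass over those that are not, and their reading is None.
Of torch_a, torch_b only 1 to 2 are there at a start; the rules pass over those that are not, and their reading is None.
At some moment in a run one of tray may be knocked a few centimetres aside while the robot is not near it.
It also fails if it takes over 210 s, if anything falls off the work surface, if the arm or the gripper's body presses on something with over 40 N, if the wrist force passes 120 N, or if a joint passes its speed limit or range.

## Working session

There is one attempt and no reset: what is moved stays moved. The work goes in short steps, Python scripts to look and compute and a tool call to move; the robot and the scene stay as the last step left them, time stands still between calls to the robot, and variables do not carry over. Pictures are saved under pics/ and viewed, at most 14 in all, crops included, and the job is handed in when it is done.

Besides the shell and the picture viewer there is one more tool, called after "Request:" as name(argument=value, ...) on one line, values as JSON. carry_out: Moves the arm, as the interface text tells. Its arguments: {"type":"object","properties":{"moves":{"type":"array","items":{"type":"array","items":{"type":"number"}}},"force":{"type":"number"}},"required":["moves"]}

```bash
mkdir -p pics; ls; cat > h.py <<'E'
import numpy as np, cv2
from scipy.spatial.transform import Rotation as R
from bench import r
def snap(n,f):
    c=r.calibration(n); im=r.grab_frame(n); cv2.imwrite('pics/'+f+'.png',cv2.cvtColor(np.asarray(im),cv2.COLOR_RGB2BGR)); return im,c
def ray(c,u,v):
    K=np.array([[c['fx'],0,c['cx']],[0,c['fy'],c['cy']],[0,0,1.]])
    p=cv2.undistortPoints(np.array([[[u,v]]],float),K,np.array([c['k1'],0,0,0,0.]))[0,0]
    Rm=R.from_rotvec(np.ravel(c['rvec'])).as_matrix(); t=np.ravel(c['tvec'])
    return -Rm.T@t, Rm.T@np.array([p[0],p[1],1])
def onz(c,u,v,z):
    o,d=ray(c,u,v); return o+d*(z-o[2])/d[2]
def proj(c,P):
    K=np.array([[c['fx'],0,c['cx']],[0,c['fy'],c['cy']],[0,0,1.]])
    return cv2.projectPoints(np.array(P,float).reshape(-1,3),np.ravel(c['rvec']).astype(float),np.ravel(c['tvec']).astype(float),K,np.array([c['k1'],0,0,0,0.]))[0][:,0]
def tri(c1,p1,c2,p2):
    o1,d1=ray(c1,*p1);o2,d2=ray(c2,*p2)
    s=np.linalg.lstsq(np.c_[d1,-d2],o2-o1,rcond=None)[0]
    a=o1+s[0]*d1;b=o2+s[1]*d2
    return (a+b)/2,np.linalg.norm(a-b)
E
python3 - <<'E'
from h import *
np.set_printoptions(precision=4,suppress=True)
for n in('scene','side','wrist'):
    im,c=snap(n,n+'0'); o,d=ray(c,280,210); print(n,c['fx'],c['k1'],o,d)
s=r.get_obs(); print(s)
print(R.from_rotvec(s['orientation']).as_matrix())
E
```

```text
pics
scene 534.9127135778405 -0.12419437081106884 [ 0.9648 -0.4586  1.0842] [-0.3552  0.4165 -0.837 ]
side 442.7801139912218 0.02218711822320839 [ 0.13   -0.8157  0.7796] [ 0.3817  0.7307 -0.5662]
wrist 358.4699099319216 -0.07710863313161219 [0.2327 0.6368 0.3724] [ 0.2505 -0.1301 -0.9594]
{'clock': 0.15, 'joints': array([-1.2271,  0.4776,  0.0224,  1.5562, -0.0115,  1.1093, -0.0831]), 'qvel': array([ 0.0009, -0.0038,  0.0007, -0.004 , -0.0004,  0.002 , -0.0014]), 'tau': array([  0.0036, -59.6917,   1.6106, -28.1488,   0.0126,   0.0065,
        -0.    ]), 'tcp_pos': array([0.2946, 0.6071, 0.4039]), 'orientation': array([-0.7036, -3.0616,  0.0022]), 'contact_force': array([-0.4004, -0.1355,  0.3544]), 'moment': array([ 0.007 ,  0.0216, -0.0201]), 'gripper_force': 0.0, 'grip_width': 0.08555536381284974}
[[-0.8997  0.4366 -0.0005]
 [ 0.4366  0.8997 -0.0013]
 [-0.0001 -0.0014 -1.    ]]
```

View pics/scene0.png

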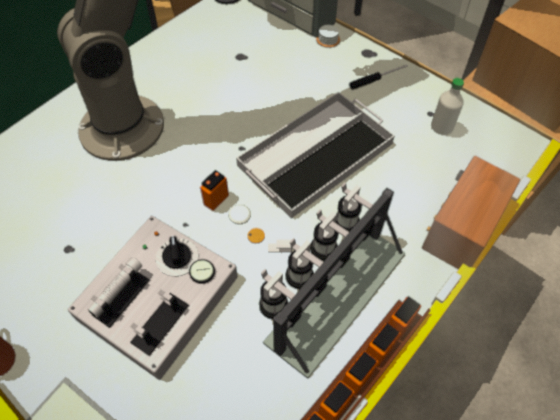

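View pics/side0.png

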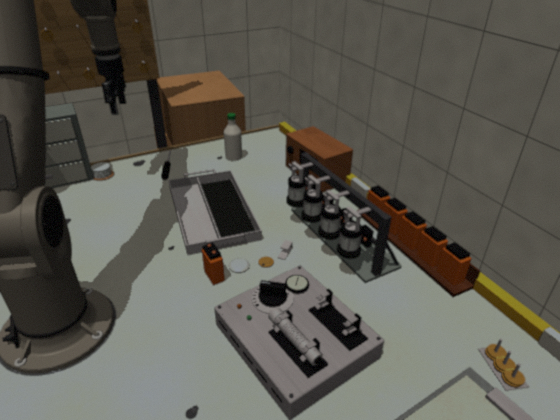

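The scene view shows four lanterns on the rack (270,295 to 348,205), one torch in the front clips (118,288), the knob at (176,252) and the tray at (315,150). The side view shows the same things. I'll take enlarged crops next.

```bash
python3 - <<'E'
from h import *
np.set_printoptions(precision=4,suppress=True)
a=cv2.imread('pics/scene0.png');b=cv2.imread('pics/side0.png')
A=cv2.resize(a[205:375,65:245],None,fx=3.5,fy=3.5,interpolation=cv2.INTER_CUBIC)
cv2.imwrite('pics/c1.png',A[:600])
B=cv2.resize(a[175:325,250:410],None,fx=4,fy=4,interpolation=cv2.INTER_CUBIC)
cv2.imwrite('pics/c2.png',B)
c=r.calibration('scene')
for n,p,z in [('ch',(152,216),.06),('ch',(238,266),.06),('ch',(158,370),.06),('ch',(70,305),.06),('knob',(177,245),.1),('torch',(118,288),.102),('tray',(238,160),.035),('tray',(292,209),.035),('tray',(394,141),.035),('tray',(340,94),.035)]: print(n,onz(c,*p,z))
E
```

```text
ch [ 0.3209 -0.1537  0.06  ]
ch [ 0.5564 -0.1165  0.06  ]
ch [ 0.595  -0.3842  0.06  ]
ch [ 0.3556 -0.4165  0.06  ]
knob [ 0.4412 -0.179   0.1   ]
torch [ 0.4249 -0.3281  0.102 ]
tray [0.3426 0.1072 0.035 ]
tray [0.539  0.0841 0.035 ]
tray [0.6021 0.4188 0.035 ]
tray [0.3936 0.4617 0.035 ]
```

View pics/c1.png

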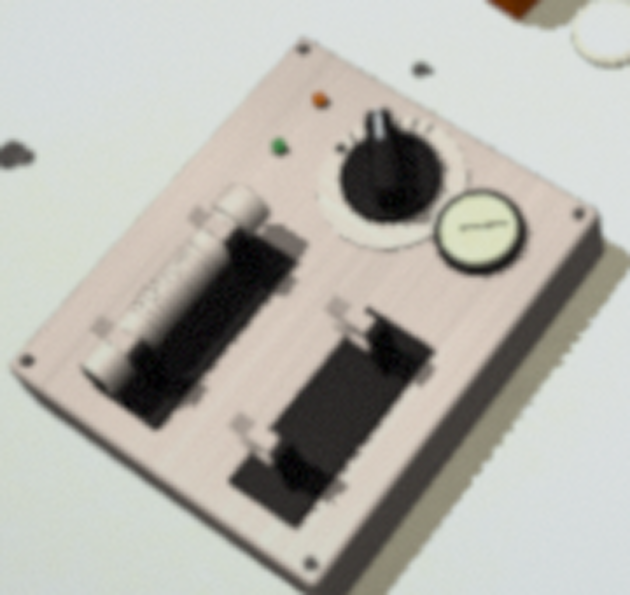

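View pics/c2.png

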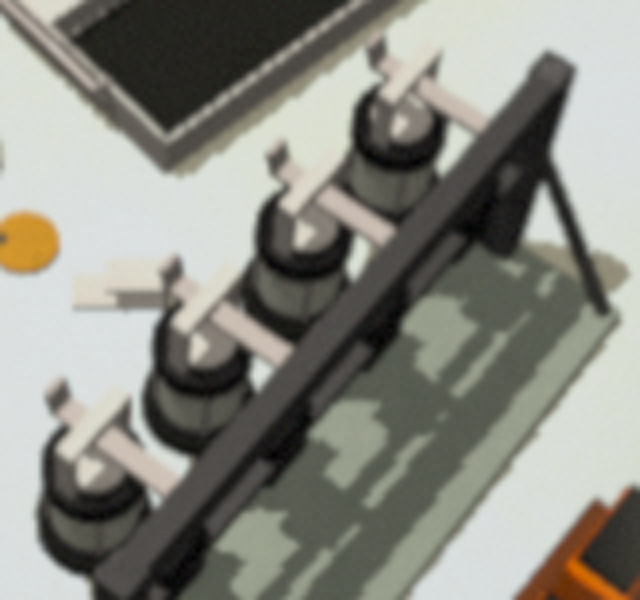

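The crops show the pointer line at (378,118) against the knob centre (390,180), with the off mark near (340,148), so the knob is about 0.6 rad on. The front clips hold the torch and the rear clips are empty. All four bail bars can be seen, with midpoints in the crop at (413,76), (316,187), (208,297) and (98,422).

```bash
cat >> h.py <<'E'
np.set_printoptions(precision=4,suppress=True)
def plan(x,y,z,yaw,half=True):
    "shift to put the grasp point at x,y,z with tool y at azimuth yaw"
    s=r.get_obs(); M=R.from_rotvec(s['orientation']).as_matrix()
    g=s['tcp_pos']+M[:,2]*.155
    cur=np.arctan2(M[1,1],M[0,1]); d=yaw-cur
    d=(d+np.pi/2)%np.pi-np.pi/2 if half else (d+np.pi)%(2*np.pi)-np.pi
    print('clock',s['clock'],'grasp',g,'yaw',cur,'width',s['grip_width'],'F',s['contact_force'],'j7',s['joints'][6])
    print('MOVE',M.T@(np.array([x,y,z])-g),'roll',-d)
E
python3 - <<'E'
from h import *
c=r.calibration('scene')
c1=lambda u,v,z:onz(c,65+u/3.5,205+v/3.5,z)
k=c1(390,180,.095); pt=c1(378,115,.098); print('knob',k,pt,'az',np.arctan2(*(pt-k)[[1,0]]))
for a in [(303,48),(580,214),(311,564),(27,360)]: print('screw',c1(*a,.06))
L=[onz(c,250+u/4,175+v/4,.191) for u,v in[(413,76),(316,187),(208,297),(98,422)]]
for l in L: print('bar',l,np.hypot(*l[:2]))
print('row az',np.arctan2(*(L[0]-L[3])[[1,0]]),np.linalg.norm(L[0]-L[3]))
plan(.50,.2,.25,1.11); plan(.445,-.184,.2,1.11)
E
```

```text
knob [ 0.4578 -0.1973  0.095 ] [ 0.4208 -0.1721  0.098 ] az 2.54414628865156
screw [ 0.3257 -0.1592  0.06  ]
screw [ 0.5449 -0.127   0.06  ]
screw [ 0.5833 -0.3844  0.06  ]
screw [ 0.3651 -0.4165  0.06  ]
bar [0.6729 0.1138 0.191 ] 0.6824806184718571
bar [0.6766 0.0285 0.191 ] 0.6772418606352321
bar [ 0.6759 -0.0541  0.191 ] 0.6780750801418941
bar [ 0.6797 -0.1378  0.191 ] 0.6935240825551137
row az 1.5976817133207233 0.25166240323183797
clock 0.15 grasp [0.2945 0.6069 0.2489] yaw 1.1190221836773642 width 0.08555536381284974 F [-0.4004 -0.1355  0.3544] j7 -0.08308424072493174
MOVE [-0.3625 -0.2764 -0.0006] roll 0.00902218367736407
clock 0.15 grasp [0.2945 0.6069 0.2489] yaw 1.1190221836773642 width 0.08555536381284974 F [-0.4004 -0.1355  0.3544] j7 -0.08308424072493174
MOVE [-0.4806 -0.6458  0.0499] roll 0.00902218367736407
```

Request:
carry_out(moves=[[-0.045,-0.035,0,0,0.085],[-0.09,-0.07,0,0,0.085],[-0.135,-0.105,0,0,0.085],[-0.18,-0.14,0,0,0.07],[-0.225,-0.175,0,0,0.06],[-0.27,-0.21,0,0,0.05],[-0.31,-0.24,0,0,0.045],[-0.35,-0.27,0,0,0.045]], force=60)

```text
clock: 0.95
tcp_pos: [0.473, 0.247, 0.4047]
orientation: [-0.703, -3.062, -0.0]
contact_force: [0.0, -0.3, -0.8]
grip_width: 0.045
gripper_force: 0.0
```

Request:
carry_out(moves=[[-0.015,-0.045,0,0,0.045],[-0.03,-0.09,0,0.05,0.045],[-0.045,-0.135,0,0.1,0.045],[-0.06,-0.18,0,0.17,0.045],[-0.075,-0.225,0,0.17,0.045],[-0.09,-0.27,0,0.17,0.045],[-0.105,-0.315,0,0.17,0.045],[-0.12,-0.36,0,0.17,0.045]])

```text
clock: 1.75
tcp_pos: [0.4225, -0.129, 0.4048]
orientation: [0.961, 2.991, 0.001]
contact_force: [1.0, 0.7, 0.1]
grip_width: 0.0453
gripper_force: 0.0
```

```bash
python3 - <<'E'
from h import *
plan(.4423,-.1877,.2,.95)
im,c=snap('wrist','w1'); print(proj(c,[[.4423,-.1877,.101],[.4208,-.1721,.1]]))
plan(.4423,-.1877,.2,.95)
E
```

```text
clock 1.75 grasp [ 0.4226 -0.129   0.2498] yaw 0.9492146705213687 width 0.04530368833294536 F [0.9846 0.666  0.0814] j7 1.1581867961667598
MOVE [-0.0502 -0.0363  0.0498] roll -0.0007853294786313025
[[238.0515 255.102 ]
 [237.2205 224.1415]]
clock 1.8 grasp [ 0.4209 -0.1368  0.2501] yaw 0.9403312127551924 width 0.04535919202834847 F [-1.5015 -6.2903  0.088 ] j7 1.164475830054931
MOVE [-0.0472 -0.0284  0.0503] roll -0.009668787244807575
```

View pics/w1.png

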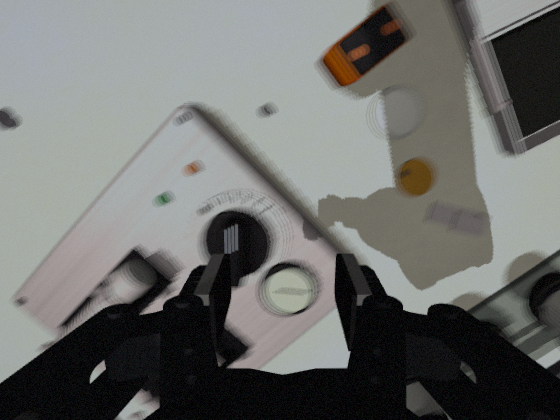

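The picture is blurred because the arm was still settling. The knob is at about (237,243) with its bar close to vertical, which is the tool's x axis, so the roll is right. I'll move over it, let it settle and measure.

Request:
carry_out(moves=[[-0.03,-0.01,0.02,0,0.045],[-0.047,-0.028,0.05,0,0.045],[-0.047,-0.028,0.05,0,0.045],[-0.047,-0.028,0.05,0,0.045],[-0.047,-0.028,0.05,0,0.045],[-0.047,-0.028,0.05,0,0.045],[-0.047,-0.028,0.05,0,0.045],[-0.047,-0.028,0.05,0,0.045]])

```text
clock: 2.6
tcp_pos: [0.4454, -0.177, 0.3552]
orientation: [0.959, 2.99, 0.001]
contact_force: [-0.2, -0.7, -0.3]
grip_width: 0.0449
gripper_force: 0.0
```

```bash
python3 - <<'E'
from h import *
plan(.4423,-.1877,.12,.95)
im,c=snap('wrist','w2'); print(proj(c,[[.4423,-.1877,.101],[.4208,-.1721,.1],[.4423,-.1877,.06]]))
E
```

```text
clock 2.6 grasp [ 0.4456 -0.1769  0.2002] yaw 0.9498781188470494 width 0.04492409517090339 F [-0.203  -0.7181 -0.2817] j7 1.3518720490800957
MOVE [-0.0035 -0.0108  0.0802] roll -0.0001218811529506425
[[265.7097 219.847 ]
 [265.5279 179.5772]
 [268.0347 203.2351]]
```

View pics/w2.png

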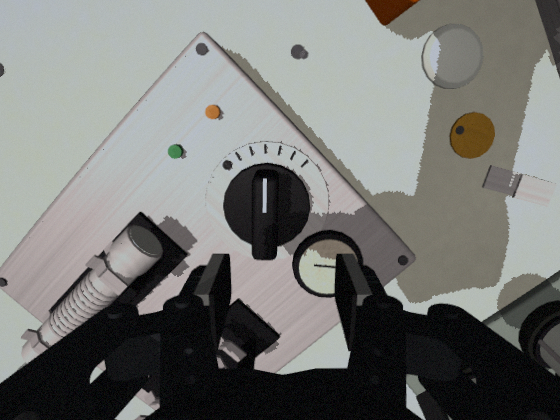

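The settled view shows the bar upright with its centre at (264,215), the pointer at (265,195), the off mark at (228,165), and the pads centred at column 283. That means a turn of about 0.77 rad anticlockwise.

Request:
carry_out(moves=[[-0.001,-0.011,0.0,0,0.045],[-0.001,-0.011,0.03,0,0.045],[-0.001,-0.011,0.06,0,0.045],[-0.001,-0.011,0.085,0,0.045],[-0.001,-0.011,0.103,0,0.045],[-0.001,-0.011,0.103,0,0.045],[-0.001,-0.011,0.103,0,0.01],[-0.001,-0.011,0.103,0,0.01]])

```text
clock: 3.45
tcp_pos: [0.4399, -0.1875, 0.2527]
orientation: [0.961, 2.989, 0.0]
contact_force: [-3.9, -4.0, 5.8]
grip_width: 0.0166
gripper_force: 15.1
```

Request:
carry_out(moves=[[0,0,0,0,0.01],[0,0,0,0,0.01],[0,0,0,-0.13,0.01],[0,0,0,-0.26,0.01],[0,0,0,-0.39,0.01],[0,0,0,-0.52,0.01],[0,0,0,-0.6,0.01],[0,0,0,-0.65,0.01]])

```text
clock: 4.25
tcp_pos: [0.4398, -0.1877, 0.2529]
orientation: [-0.047, 3.139, -0.001]
contact_force: [-2.3, -1.6, 6.2]
grip_width: 0.0161
gripper_force: 59.0
```

```bash
python3 - <<'E'
from h import *
plan(.4423,-.1877,.096,1.72); print(r.get_obs()['moment'])
E
```

```text
clock 4.25 grasp [ 0.4401 -0.1878  0.0979] yaw 1.6008906519981017 width 0.016129463253381843 F [-2.2765 -1.5873  6.19  ] j7 2.038243145131936
MOVE [-0.0022  0.0001  0.0019] roll -0.11910934800189832
[-0.3763  0.4185 -0.0743]
```

Request:
carry_out(moves=[[0,0,0,-0.04,0.01],[0,0,0,-0.08,0.01],[0,0,0,-0.11,0.01],[0,0,0,-0.14,0.01],[0,0,0,-0.16,0.01],[0,0,0,-0.17,0.01],[0,0,0,-0.17,0.01],[0,0,0,-0.17,0.01]])

```text
clock: 5.05
tcp_pos: [0.4398, -0.1879, 0.2529]
orientation: [-0.302, 3.125, -0.001]
contact_force: [-1.2, -1.3, 6.2]
grip_width: 0.0161
gripper_force: 69.2
```

```bash
python3 - <<'E'
from h import *
plan(.4423,-.1877,.096,1.72); print(r.get_obs()['moment'])
E
```

```text
clock 5.05 grasp [ 0.4401 -0.1879  0.0979] yaw 1.7635083906118145 width 0.016051947087040806 F [-1.2058 -1.3017  6.2108] j7 2.1749807076576206
MOVE [-0.0022 -0.0002  0.0019] roll 0.04350839061181455
[-0.1868  0.4275 -1.2917]
```

The moment of -1.3 N m shows the knob is against its stop. I'll release, rise and go over the torch.

Request:
carry_out(moves=[[0,0,0,0.03,0.045],[0,0,0,0.03,0.045],[0,0,0,0.03,0.045],[0,0,-0.03,0.03,0.045],[0,0,-0.08,0.1,0.045],[0.01,-0.02,-0.11,0.25,0.045],[0.02,-0.06,-0.11,0.4,0.045],[0.03,-0.1,-0.11,0.55,0.045]])

```text
clock: 5.85
tcp_pos: [0.4304, -0.2914, 0.3632]
orientation: [0.553, 3.089, 0.0]
contact_force: [0.4, 0.4, -0.3]
grip_width: 0.0451
gripper_force: 0.0
```

```bash
python3 - <<'E'
from h import *
plan(.4253,-.3318,.2,.147)
E
```

```text
clock 5.85 grasp [ 0.4309 -0.2915  0.2082] yaw 1.216250015316799 width 0.045130576410368654 F [ 0.4173  0.3774 -0.3007] j7 1.8389429340556138
MOVE [-0.0087 -0.0398  0.0082] roll 1.069250015316799
```

Request:
carry_out(moves=[[0,-0.01,0,0.14,0.045],[-0.004,-0.02,0,0.28,0.045],[-0.008,-0.04,0,0.42,0.045],[-0.009,-0.04,0,0.56,0.045],[-0.009,-0.04,0,0.7,0.045],[-0.009,-0.04,0,0.84,0.045],[-0.009,-0.04,0,0.96,0.045],[-0.009,-0.04,0,1.07,0.045]])

```text
clock: 6.65
tcp_pos: [0.4247, -0.3312, 0.3615]
orientation: [-2.054, -2.376, 0.0]
contact_force: [-0.2, -0.4, -0.1]
grip_width: 0.0447
gripper_force: 0.0
```

Request:
carry_out(moves=[[0,0,0.008,0,0.045],[0,0,0.008,0,0.045],[0,0,0.008,0,0.045],[0,0,0.008,0,0.045],[0,0,0.008,0,0.045],[0,0,0.008,0,0.045],[0,0,0.008,0,0.045],[0,0,0.008,0,0.045]])

```text
clock: 7.45
tcp_pos: [0.4246, -0.3315, 0.3538]
orientation: [2.05, 2.381, 0.0]
contact_force: [-0.6, 0.1, -0.1]
grip_width: 0.045
gripper_force: 0.0
```

```bash
python3 - <<'E'
from h import *
plan(.4253,-.3318,.109,.147)
im,c=snap('wrist','w3'); print(proj(c,[[.4253,-.3318,.115],[.4253,-.3318,.102],[.4423,-.1877,.101]]))
E
```

```text
clock 7.45 grasp [ 0.4246 -0.3316  0.1988] yaw 0.14909073126260747 width 0.04502111319859717 F [-0.5562  0.0917 -0.0974] j7 0.9731303539960939
MOVE [-0.0003  0.0006  0.0898] roll 0.0020907312626075036
[[282.1429 223.3849]
 [282.1527 216.9796]
 [350.2731 -22.2153]]
```

View pics/w3.png

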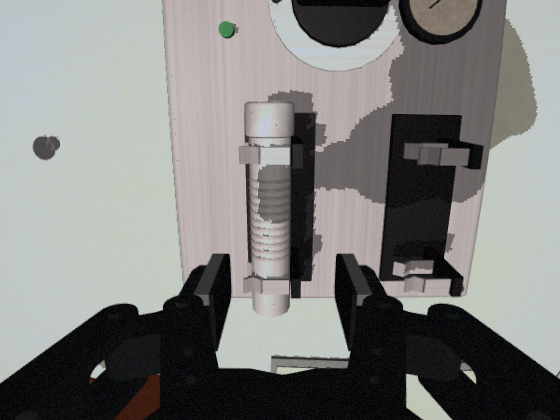

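The torch axis is at column 270 with the clips at rows 155 and 285, so its middle is at row 220. The pads are centred at 283, so I shift about -7 mm along tool y.

Request:
carry_out(moves=[[0,-0.0065,0.0,0,0.045],[0,-0.0065,0.03,0,0.045],[0,-0.0065,0.06,0,0.045],[0,-0.0065,0.08,0,0.045],[0,-0.0065,0.09,0,0.045],[0,-0.0065,0.09,0,0.02],[0,-0.0065,0.09,0,0.02],[0,-0.0065,0.09,0,0.02]], force=80)

```text
clock: 8.3
tcp_pos: [0.4173, -0.3327, 0.2642]
orientation: [-2.05, -2.379, 0.001]
contact_force: [-4.1, -0.9, -1.8]
grip_width: 0.0232
gripper_force: 78.6
```

Request:
carry_out(moves=[[0,0,0,0,0.02],[0,0,0,0,0.02],[0,-0.005,0,0,0.02],[0,-0.01,0,0,0.02],[0,-0.015,0,0,0.02],[0,-0.022,0,0,0.02],[0,-0.03,0,0,0.02],[0,-0.04,0,0,0.02]])

```text
clock: 9.1
tcp_pos: [0.3785, -0.3385, 0.2641]
orientation: [2.048, 2.38, 0.0]
contact_force: [-0.1, 0.5, -1.0]
grip_width: 0.0231
gripper_force: 79.2
```

```bash
python3 - <<'E'
from h import *
im,c=snap('wrist','w4'); 
plan(.4253,-.3318,.109,.147)
s,c=snap('scene','s4'); a=cv2.imread('pics/s4.png'); w=cv2.imread('pics/w4.png')
cv2.imwrite('pics/v4.png',np.hstack([cv2.resize(a[80:400,40:440],None,fx=1.0,fy=1.0),w[100:420,60:460]]))
E
```

```text
clock 9.15 grasp [ 0.376  -0.339   0.1089] yaw 0.14697052892403317 width 0.023486891589983065 F [-2.5103  0.2851 -1.0146] j7 1.1318992213463233
MOVE [-0.0001  0.0499 -0.0002] roll -2.9471075966736038e-05
```

View pics/v4.png

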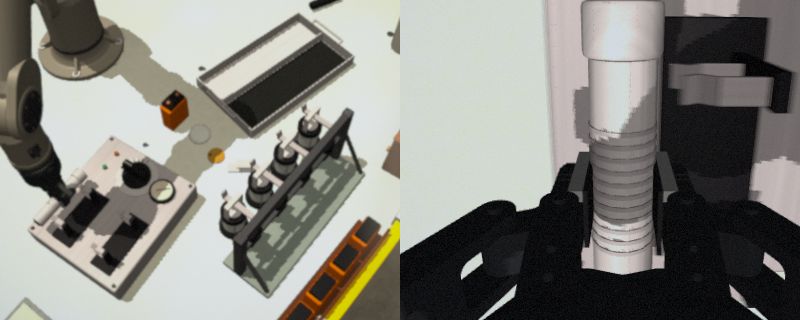

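The torch is out of its clips and held (wrist crop, column about 620), and nothing else has moved. Next I'll locate the tray from the mat's dark region.

```bash
cat >> h.py <<'E'
def tray(f=None):
    c=r.calibration('scene')
    im=cv2.imread(f) if f else cv2.cvtColor(np.asarray(r.grab_frame('scene')),cv2.COLOR_RGB2BGR)
    m=(im.max(2)<62).astype(np.uint8); m=cv2.morphologyEx(m,cv2.MORPH_OPEN,np.ones((3,3)))
    n,lab,st,ce=cv2.connectedComponentsWithStats(m)
    best=None
    for i in range(1,n):
        p=onz(c,*ce[i],.004)
        if st[i,4]>800 and .35<p[0]<.7 and 0.05<p[1]<.5 and (best is None or st[i,4]>st[best,4]): best=i
    ct=max(cv2.findContours((lab==best).astype(np.uint8),cv2.RETR_EXTERNAL,cv2.CHAIN_APPROX_NONE)[0],key=cv2.contourArea)
    q=cv2.approxPolyDP(cv2.convexHull(ct),9,True)[:,0]
    P=np.array([onz(c,*p,.004)[:2] for p in q])
    print('area',st[best],'poly',q.tolist()); print(P)
    # corners by partition side (low x): fit line of hull points near the low-x edge
    o=np.argsort(P[:,0]-.0*P[:,1]); 
    return im,c,lab==best,P
def bay(org,yaw,x,y):
    return np.array(org)+np.array([np.cos(yaw)*x-np.sin(yaw)*y,np.sin(yaw)*x+np.cos(yaw)*y])
E
python3 - <<'E'
from h import *
tray('pics/s4.png')
plan(.45,0,.25,.147)
E
```

```text
area [ 269  122  114   84 3531] poly [[382, 138], [294, 205], [269, 186], [354, 124]]
[[0.5612 0.4319]
 [0.5226 0.1122]
 [0.4391 0.1148]
 [0.475  0.4224]]
clock 9.2 grasp [ 0.3766 -0.3389  0.1088] yaw 0.14647144326903747 width 0.023343093199296762 F [ 1.1129 -0.2944 -1.8726] j7 1.1308220145921533
MOVE [ 0.3246  0.122  -0.1412] roll -0.0005285567309625261
```

Request:
carry_out(moves=[[0,0,-0.02,0,0.02],[0,0,-0.05,0,0.02],[0,0,-0.09,0,0.02],[0,0,-0.12,0,0.02],[0.02,0.01,-0.13,0,0.02],[0.06,0.02,-0.14,0,0.02],[0.11,0.03,-0.14,0,0.02],[0.16,0.04,-0.14,0,0.02]])

```text
clock: 10.0
tcp_pos: [0.394, -0.175, 0.4041]
orientation: [2.051, 2.378, 0.002]
contact_force: [1.1, 0.3, -1.0]
grip_width: 0.0233
gripper_force: 79.2
```

Request:
carry_out(moves=[[0.03,0.02,0,0,0.02],[0.07,0.045,0,0,0.02],[0.11,0.065,0,0,0.02],[0.15,0.08,0,0,0.02],[0.2,0.085,0,0,0.02],[0.25,0.085,0,0,0.02],[0.3,0.085,0,0,0.02],[0.35,0.085,0,0,0.02]])

```text
clock: 10.8
tcp_pos: [0.4258, 0.1838, 0.4039]
orientation: [-2.051, -2.38, -0.001]
contact_force: [1.7, 0.5, -0.8]
grip_width: 0.0234
gripper_force: 79.2
```

Request:
carry_out(moves=[[0.03,0,0,0.1,0.02],[0.06,0,0,0.2,0.02],[0.09,0,0,0.29,0.02],[0.095,0,0,0.29,0.02],[0.095,0,0,0.29,0.02],[0.095,0,0,0.29,0.02],[0.095,0,0,0.29,0.02],[0.095,0,0,0.29,0.02]])

```text
clock: 11.6
tcp_pos: [0.4127, 0.2751, 0.4038]
orientation: [2.374, 2.057, -0.0]
contact_force: [1.3, 0.2, -1.4]
grip_width: 0.0238
gripper_force: 79.2
```

```bash
python3 - <<'E'
from h import *
plan(.41,.278,.25,-.14)
im,c=snap('wrist','w5'); 
for z in (.035,.004): print(proj(c,[[*bay([.467,.27],-.14,x,y),z] for x,y in[(-105,-180),(105,-180),(105,180),(-105,180),(-11,177),(-11,-177)] for x,y in[(x/1e3,y/1e3)]]).round().tolist())
E
```

```text
clock 11.6 grasp [0.4127 0.2751 0.2488] yaw -0.1426836694260128 width 0.023777804145296816 F [ 1.2655  0.1675 -1.3906] j7 -0.7977576659645523
MOVE [ 0.0025 -0.0031 -0.0012] roll -0.0026836694260128358
[[236.0, 338.0], [425.0, 336.0], [464.0, -25.0], [221.0, -29.0], [332.0, -26.0], [321.0, 336.0]]
[[240.0, 322.0], [415.0, 321.0], [449.0, -14.0], [227.0, -17.0], [327.0, -14.0], [319.0, 320.0]]
```

View pics/w5.png

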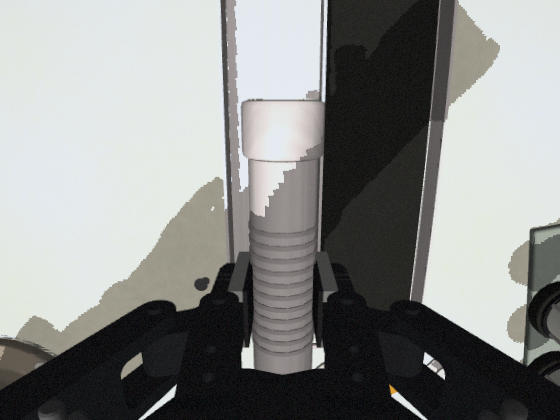

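The narrow bay (inner edges at about columns 238 and 320) is centred under the torch (283) and parallel to it, so I can lower the torch here.

Request:
carry_out(moves=[[0,-0.001,0.03,0,0.02],[0,-0.001,0.07,0,0.02],[0,-0.001,0.11,0,0.02],[0,-0.001,0.15,0,0.02],[0,-0.001,0.18,0,0.02],[0,-0.001,0.2,0,0.02],[0,-0.001,0.21,0,0.02],[0,-0.001,0.215,0,0.02]])

```text
clock: 12.45
tcp_pos: [0.4115, 0.2761, 0.1882]
orientation: [2.373, 2.059, -0.001]
contact_force: [0.3, -0.2, -0.7]
grip_width: 0.0236
gripper_force: 79.2
```

Request:
carry_out(moves=[[0,0,0.002,0,0.02],[0,0,0.003,0,0.02],[0,0,0.004,0,0.02],[0,0,0.005,0,0.02],[0,0,0.006,0,0.02],[0,0,0.006,0,0.02],[0,0,0.006,0,0.02],[0,0,0.006,0,0.02]])

```text
clock: 13.25
tcp_pos: [0.4114, 0.2764, 0.1827]
orientation: [-2.372, -2.059, -0.0]
contact_force: [0.3, 0.0, -1.4]
grip_width: 0.0231
gripper_force: 79.2
```

Request:
carry_out(moves=[[0,0,0.001,0,0.02],[0,0,0.002,0,0.02],[0,0,0.003,0,0.02],[0,0,0.003,0,0.02],[0,0,0.003,0,0.02],[0,0,0.003,0,0.02],[0,0,0.003,0,0.02],[0,0,0.003,0,0.02]])

```text
clock: 14.05
tcp_pos: [0.4114, 0.2763, 0.1797]
orientation: [2.373, 2.059, -0.0]
contact_force: [-1.2, -1.3, 0.9]
grip_width: 0.0233
gripper_force: 79.3
```

Request:
carry_out(moves=[[0,0,0.001,0,0.02],[0,0,0.001,0,0.02],[0,0,0.001,0,0.02],[0,0,0.001,0,0.02],[0,0,0.001,0,0.02],[0,0,0.001,0,0.02],[0,0,0.001,0,0.02],[0,0,0.001,0,0.02]])

```text
clock: 14.85
tcp_pos: [0.4114, 0.2762, 0.1791]
orientation: [-2.373, -2.059, 0.0]
contact_force: [-2.4, -2.4, 9.0]
grip_width: 0.0237
gripper_force: 80.6
```

Request:
carry_out(moves=[[0,0,0,0,0.03],[0,0,0,0,0.042],[0,0,0,0,0.042],[0,0,0,0,0.042],[0,0,-0.01,0,0.042],[0,0,-0.05,0,0.042],[0,0,-0.1,0,0.042],[0,0,-0.15,0,0.042]])

```text
clock: 15.65
tcp_pos: [0.4111, 0.276, 0.3307]
orientation: [2.372, 2.059, -0.002]
contact_force: [1.3, 0.5, 0.7]
grip_width: 0.0421
gripper_force: 0.0
```

Request:
carry_out(moves=[[0,0,-0.05,-0.14,0.058],[0,0,-0.09,-0.28,0.058],[-0.02,0.03,-0.09,-0.42,0.058],[-0.05,0.06,-0.09,-0.56,0.058],[-0.08,0.09,-0.09,-0.7,0.058],[-0.1,0.12,-0.09,-0.84,0.058],[-0.12,0.14,-0.09,-0.98,0.058],[-0.14,0.16,-0.09,-1.12,0.058]])

```text
clock: 16.45
tcp_pos: [0.5507, 0.1136, 0.4193]
orientation: [0.909, 3.007, 0.0]
contact_force: [0.2, -0.7, 1.1]
grip_width: 0.0584
gripper_force: 0.0
```

```bash
python3 - <<'E'
from h import *
plan(.62,.1138,.25,1.598)
snap('scene','s6')
E
```

```text
clock 16.45 grasp [0.5508 0.1136 0.2643] yaw 0.9839269162001529 width 0.05843884944701019 F [ 0.1598 -0.7417  1.0977] j7 0.7465860974184896
MOVE [-0.0575  0.0385  0.0144] roll -0.6140730837998474
```

Request:
carry_out(moves=[[-0.01,0.005,0,-0.14,0.058],[-0.02,0.01,0,-0.28,0.058],[-0.03,0.02,0,-0.42,0.058],[-0.04,0.03,0,-0.56,0.058],[-0.0575,0.0385,0,-0.614,0.058],[-0.0575,0.0385,0,-0.614,0.058],[-0.0575,0.0385,0,-0.614,0.058],[-0.0575,0.0385,0,-0.614,0.058]])

```text
clock: 17.3
tcp_pos: [0.6185, 0.1153, 0.4188]
orientation: [0.033, -3.141, -0.0]
contact_force: [-0.3, -0.0, 0.1]
grip_width: 0.0575
gripper_force: 0.0
```

```bash
python3 - <<'E'
from h import *
cs=r.calibration('scene');cd=r.calibration('side')
print(tri(cs,(281,319),cd,(380,222)),tri(cs,(388.7,190.5),cd,(300,152)))
plan(.673,.1138,.174,1.598)
im,c=snap('wrist','w7'); print(proj(c,[[.6729,.1138,.191],[.6766,.0285,.191]]))
w=cv2.imread('pics/w7.png'); b=cv2.imread('pics/side0.png'); 
cv2.imwrite('pics/v7.png',np.hstack([w[:,80:480],cv2.resize(b[140:280,280:410],(390,420))]))
E
```

```text
(array([ 0.7305, -0.1774,  0.1664]), np.float64(0.004068231017660114)) (array([0.7181, 0.1781, 0.1871]), np.float64(0.011679687311525177))
clock 17.3 grasp [0.6184 0.1153 0.2638] yaw 1.5919568801443802 width 0.05745536596697243 F [-0.3066 -0.0112  0.0915] j7 1.3659548595784456
MOVE [-0.0546 -0.0027  0.0898] roll -0.006043119855619894
[[279.0359 310.4595]
 [144.5261 311.896 ]]
```

View pics/v7.png

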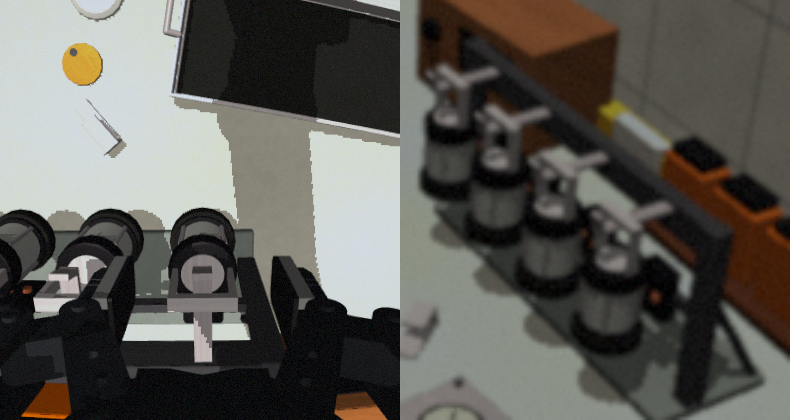

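The wrist view shows the first lantern's bar centred at about (283,302) and its arm at column 283. The pads are centred at 282, so y is right. The side crop shows the rail level with the hook arms, so the gripper body has room.

Request:
carry_out(moves=[[-0.03,0,0,-0.006,0.058],[-0.051,0,0,-0.006,0.058],[-0.051,0,0.02,-0.006,0.058],[-0.051,0,0.045,-0.006,0.058],[-0.051,0,0.07,-0.006,0.058],[-0.051,0,0.085,-0.006,0.058],[-0.051,0,0.09,-0.006,0.058],[-0.051,0,0.09,-0.006,0.058]], force=60)

```text
clock: 18.15
tcp_pos: [0.6701, 0.1164, 0.3286]
orientation: [0.044, -3.141, 0.0]
contact_force: [-0.5, -0.2, 0.6]
grip_width: 0.058
gripper_force: 0.0
```

Request:
carry_out(moves=[[0,0,0,0,0.035],[0,0,0,0,0.035],[0,0,0,0,0.035],[0,0,0,0,0.035],[0,0,0,0,0.035],[0,0,0,0,0.035],[0,0,0,0,0.035],[0,0,0,0,0.035]])

```text
clock: 18.95
tcp_pos: [0.6708, 0.1165, 0.3303]
orientation: [-0.044, 3.139, 0.001]
contact_force: [-0.3, 0.8, 6.3]
grip_width: 0.0433
gripper_force: 61.3
```

```bash
python3 - <<'E'
from h import *
plan(.673,.1138,.174,1.598)
im,c=snap('wrist','w8')
E
```

```text
clock 18.95 grasp [0.6712 0.1166 0.1753] yaw 1.5990000804405036 width 0.043287370899890994 F [-0.343   0.7552  6.2851] j7 1.4098063319276737
MOVE [-0.0017 -0.0028  0.0013] roll 0.0010000804405034813
```

Gripped at 43.3 mm. I'll lift and bring it out.

Request:
carry_out(moves=[[0,0,-0.005,0,0.035],[0,0,-0.012,0,0.035],[0,0,-0.018,0,0.035],[0,0,-0.024,0,0.035],[0,0,-0.024,0,0.035],[0,0,-0.024,0,0.035],[0.01,0,-0.024,0,0.035],[0.02,0,-0.024,0,0.035]])

```text
clock: 19.8
tcp_pos: [0.6494, 0.1157, 0.3521]
orientation: [0.044, -3.14, 0.0]
contact_force: [-0.7, -0.0, -1.5]
grip_width: 0.0432
gripper_force: 61.0
```

Request:
carry_out(moves=[[0.01,0,0,0,0.035],[0.025,0,0,0,0.035],[0.04,0,0,0,0.035],[0.06,0,0,0,0.035],[0.07,0,-0.02,0,0.035],[0.08,0,-0.04,0,0.035],[0.08,0,-0.05,0,0.035],[0.08,0,-0.05,0,0.035]])

```text
clock: 20.6
tcp_pos: [0.5705, 0.1135, 0.4044]
orientation: [-0.044, 3.138, 0.002]
contact_force: [0.3, 0.1, -1.7]
grip_width: 0.0433
gripper_force: 61.5
```

```bash
python3 - <<'E'
from h import *
plan(.673,.1138,.174,1.598)
im,c=snap('wrist','w9')
im,cs=snap('scene','s9')
a=cv2.imread('pics/s9.png'); w=cv2.imread('pics/w9.png')
cv2.imwrite('pics/v9.png',np.hstack([w[:,80:480],a[60:480,200:600]]) if 0 else np.hstack([w[:360,80:480],a[60:420,180:560]]))
E
```

```text
clock 20.6 grasp [0.5711 0.1137 0.2494] yaw 1.599078448145494 width 0.04330202589665519 F [ 0.2522  0.0865 -1.6574] j7 1.3467442770950306
MOVE [-0.1016 -0.0028  0.0758] roll 0.0010784481454939598
```

View pics/v9.png

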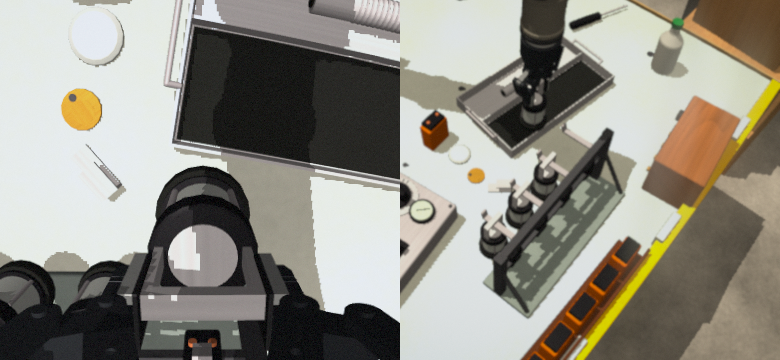

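The lantern is held free, the torch lies in the narrow bay, and three lanterns remain. The tray's outer corner (+x,-y) is at (252,145) in the wrist frame, and its +x rim runs to about (478,182).

```bash
python3 - <<'E'
from h import *
c=r.calibration('wrist')
A=onz(c,253,144,.035);B=onz(c,478,182,.035);C=onz(c,273,23,.033); print(A,B,C)
yaw=np.arctan2(-(B-A)[0],(B-A)[1]);print('yaw',yaw)
org=bay(A[:2],yaw,-.1055,.180);print('org',org)
im=cv2.imread('pics/w9.png')[:180]; g=(im.max(2)<60).astype(np.uint8); g[:, :255]=0
ct=max(cv2.findContours(g,cv2.RETR_EXTERNAL,cv2.CHAIN_APPROX_NONE)[0],key=cv2.contourArea); q=cv2.approxPolyDP(ct,5,True)[:,0]; print(q.tolist()); 
for p in q: print(onz(c,*p,.005)[:2])
tray('pics/s9.png')
for y in(-.125,-.042,.042,.125): print(bay(org,yaw,.0465,y))
E
```

```text
[0.5372 0.0847 0.035 ] [0.5666 0.3045 0.035 ] [0.4316 0.1009 0.033 ]
yaw -0.13275867223056317
org [0.4565 0.2771]
[[274, 28], [257, 138], [482, 179], [559, 179], [559, 89]]
[0.4303 0.1011]
[0.5343 0.0864]
[0.569  0.3257]
[0.5656 0.4156]
[0.4718 0.3949]
area [ 270   93  113  113 5011] poly [[341, 94], [382, 141], [290, 205], [270, 183], [302, 93]]
[[0.3789 0.4908]
 [0.5672 0.4232]
 [0.5153 0.1058]
 [0.4349 0.1233]
 [0.2932 0.4202]]
[0.486 0.147]
[0.497  0.2293]
[0.5081 0.3126]
[0.5191 0.3948]
```

Request:
carry_out(moves=[[0.01,0.04,0,0,0.035],[0.02,0.08,0,0.04,0.035],[0.03,0.12,0,0.08,0.035],[0.035,0.165,0,0.12,0.035],[0.04,0.21,0,0.16,0.035],[0.042,0.25,0,0.161,0.035],[0.042,0.275,0,0.161,0.035],[0.042,0.281,0,0.161,0.035]])

```text
clock: 21.5
tcp_pos: [0.5188, 0.3974, 0.4006]
orientation: [-0.2, -3.133, -0.0]
contact_force: [0.1, 0.3, -1.9]
grip_width: 0.043
gripper_force: 61.8
```

Request:
carry_out(moves=[[0,0,0.02,0,0.035],[0,0,0.05,0,0.035],[0,0,0.08,0,0.035],[0,0,0.1,0,0.035],[0,0,0.115,0,0.035],[0,0,0.125,0,0.035],[0,0,0.13,0,0.035],[0,0,0.132,0,0.035]])

```text
clock: 22.3
tcp_pos: [0.5207, 0.3931, 0.2706]
orientation: [0.209, 3.134, 0.0]
contact_force: [1.1, -0.5, -2.4]
grip_width: 0.043
gripper_force: 61.8
```

```bash
python3 - <<'E'
from h import *
plan(.5212,.3937,.1103,1.438)
snap('wrist','w10')
E
```

```text
clock 22.3 grasp [0.5207 0.3931 0.1156] yaw 1.4376751424011192 width 0.043005151103969026 F [ 1.0868 -0.5035 -2.3789] j7 0.737702577035652
MOVE [-0.0004  0.0007  0.0053] roll -0.00032485759888079
```

View pics/w10.png

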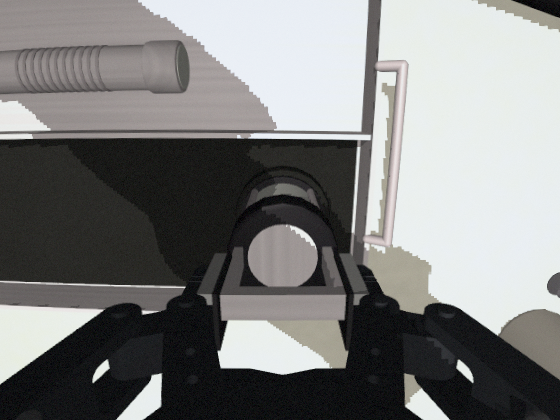

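The lantern is within the matted bay: the foot spans columns 240–330, the end wall is at 358 and the partition at row 137. The torch lies flat beyond the partition. I'll lower slowly.

Request:
carry_out(moves=[[0,0,0.001,0,0.035],[0,0,0.002,0,0.035],[0,0,0.003,0,0.035],[0,0,0.004,0,0.035],[0,0,0.0045,0,0.035],[0,0,0.0045,0,0.035],[0,0,0.0045,0,0.035],[0,0,0.0045,0,0.035]])

```text
clock: 23.15
tcp_pos: [0.5205, 0.3932, 0.2662]
orientation: [0.208, 3.135, 0.0]
contact_force: [0.1, -0.7, -1.8]
grip_width: 0.0429
gripper_force: 61.8
```

Request:
carry_out(moves=[[0,0,0.0005,0,0.035],[0,0,0.001,0,0.035],[0,0,0.001,0,0.035],[0,0,0.001,0,0.035],[0,0,0.001,0,0.035],[0,0,0.001,0,0.035],[0,0,0.001,0,0.035],[0,0,0.001,0,0.035]])

```text
clock: 23.95
tcp_pos: [0.5204, 0.3932, 0.2652]
orientation: [-0.208, -3.135, -0.0]
contact_force: [-0.0, -0.3, -2.3]
grip_width: 0.043
gripper_force: 61.8
```

Request:
carry_out(moves=[[0,0,0.0005,0,0.035],[0,0,0.001,0,0.035],[0,0,0.001,0,0.035],[0,0,0.0015,0,0.035],[0,0,0.0015,0,0.035],[0,0,0.0015,0,0.035],[0,0,0.0015,0,0.035],[0,0,0.0015,0,0.035]])

```text
clock: 24.75
tcp_pos: [0.5204, 0.3932, 0.2637]
orientation: [0.208, 3.135, 0.0]
contact_force: [0.2, 0.4, -2.1]
grip_width: 0.0434
gripper_force: 61.8
```

Request:
carry_out(moves=[[0,0,0.0005,0,0.035],[0,0,0.001,0,0.035],[0,0,0.001,0,0.035],[0,0,0.001,0,0.035],[0,0,0.001,0,0.035],[0,0,0.001,0,0.035],[0,0,0.001,0,0.035],[0,0,0.001,0,0.035]])

```text
clock: 25.55
tcp_pos: [0.5205, 0.3932, 0.2634]
orientation: [0.209, 3.134, 0.0]
contact_force: [-1.5, -1.5, 5.8]
grip_width: 0.0431
gripper_force: 62.5
```

Request:
carry_out(moves=[[0,0,0,0,0.05],[0,0,0,0,0.058],[0,0,0,0,0.058],[0,0,-0.01,0,0.058],[0,0,-0.05,0,0.058],[0,0,-0.1,0,0.058],[-0.02,-0.03,-0.14,0,0.058],[-0.04,-0.07,-0.142,0,0.058]])

```text
clock: 26.35
tcp_pos: [0.5512, 0.3216, 0.4115]
orientation: [0.199, 3.127, 0.013]
contact_force: [0.9, 0.3, 0.6]
grip_width: 0.0579
gripper_force: 0.0
```

Request:
carry_out(moves=[[-0.025,-0.04,0,-0.04,0.058],[-0.05,-0.08,0,-0.08,0.058],[-0.075,-0.12,0,-0.12,0.058],[-0.1,-0.16,0,-0.16,0.058],[-0.125,-0.2,0,-0.16,0.058],[-0.15,-0.24,0,-0.16,0.058],[-0.158,-0.268,0,-0.16,0.058],[-0.158,-0.268,0,-0.16,0.058]])

```text
clock: 27.15
tcp_pos: [0.6725, 0.0249, 0.4055]
orientation: [-0.028, 3.14, -0.006]
contact_force: [-0.2, -0.7, -0.5]
grip_width: 0.0582
gripper_force: 0.0
```

```bash
python3 - <<'E'
from h import *
plan(.6725,.031,.177,1.598)
E
```

```text
clock 27.15 grasp [0.6727 0.0243 0.2505] yaw 1.5888981373989692 width 0.05815493410392521 F [-0.2398 -0.7404 -0.5275] j7 1.5237144141431
MOVE [0.0002 0.007  0.0735] roll -0.009101862601030852
```

Request:
carry_out(moves=[[0,-0.001,0,0,0.058],[0,-0.001,0,0,0.058],[0,-0.001,0,0,0.058],[0,-0.001,0.02,0,0.058],[0,-0.001,0.04,0,0.058],[0,-0.001,0.06,0,0.058],[0,-0.001,0.07,0,0.058],[0,-0.001,0.0725,0,0.058]])

```text
clock: 27.95
tcp_pos: [0.6715, 0.0319, 0.331]
orientation: [0.045, -3.139, -0.0]
contact_force: [-0.6, -0.0, 0.6]
grip_width: 0.0579
gripper_force: 0.0
```

```bash
python3 - <<'E'
from h import *
plan(.6725,.031,.177,1.598)
im,c=snap('wrist','w11'); print(im[250:330:10,200:370:5].max(2))
E
```

```text
clock 27.95 grasp [0.6712 0.0319 0.176 ] yaw 1.5994612753043194 width 0.05787788726781501 F [-0.5632 -0.0384  0.6194] j7 1.5325224769541317
MOVE [-0.0013 -0.001  -0.001 ] roll 0.001461275304319276
[[ 94  96  92  94  98  98  32  34  36  41 218 220 224  57  57  53  58  53
   55  59 137 143 190  31  34  35  36  42  91 100  93  94  94  96]
 [ 80  50  10  92  95  95  82  99  71  23 220 219 222 225 228 222 225 224
  223 227 140 146 221 159  76  98  95  60  96  99  91  15  42  57]
 [ 54  16  15  91  92  97  99  99  69  20 169 218 224 205 209 203 204 209
  205 208 139 221 221  27  82  98  96  93  96  93  89  13  13  28]
 [  9   8  14  75  94 100  97  67  45  17  14 134 140 203 211 205 202 207
  205 211 135 138  18  24  23  80 100  68  94  96  72  14  11   7]
 [ 12  19  16  53  85  92  85  72  74  22  23  26  19 201 207 203 204 207
  204 209  23  16  17  18  20  66  96  68  78  95  54   6  17  19]
 [  6  10   5  23  85  84  86  83 122 134 146 145 142 144 143 144 141 140
  142 100 123 140  92  92  96  98 100 104 107  28  23  11   9  18]
 [ 12   8  19  55 134 133 133 134 135 133 137 134 135 132 134 135 135 138
  138 129 134 135 137 134 133 137 139 135 134  45  46   5   4  11]
 [ 17   9 125 122 137 137 135 139 135 137 138 137 139 137 137 137 139 137
  136 136 140 137 137 141 138 137 140 138 137  76  80  83   5   9]]
```

The bar spans columns 218–342 and is centred between the pads. I'll close, lift and bring it out.

Request:
carry_out(moves=[[0,0,0,0,0.035],[0,0,0,0,0.035],[0,0,0,0,0.035],[0,0,0,0,0.035],[0,0,0,0,0.035],[0,0,-0.005,0,0.035],[0,0,-0.012,0,0.035],[0,0,-0.018,0,0.035]])

```text
clock: 28.8
tcp_pos: [0.6718, 0.0307, 0.3502]
orientation: [0.042, -3.14, 0.001]
contact_force: [0.6, 0.4, -2.8]
grip_width: 0.0434
gripper_force: 61.1
```

Request:
carry_out(moves=[[0,0,-0.006,0,0.035],[0,0,-0.006,0,0.035],[0,0,-0.006,0,0.035],[0.01,0,-0.006,0,0.035],[0.025,0,-0.006,0,0.035],[0.04,0,-0.006,0,0.035],[0.06,0,-0.006,0,0.035],[0.08,0,-0.006,0,0.035]])

```text
clock: 29.6
tcp_pos: [0.5905, 0.0286, 0.3558]
orientation: [0.043, -3.14, 0.0]
contact_force: [-0.0, 0.0, -2.2]
grip_width: 0.0429
gripper_force: 61.1
```

Request:
carry_out(moves=[[0.015,0.01,-0.01,0,0.035],[0.025,0.03,-0.03,0,0.035],[0.03,0.06,-0.05,0,0.035],[0.03,0.1,-0.05,0,0.035],[0.03,0.1,-0.05,0,0.035],[0.03,0.1,-0.05,0,0.035],[0.03,0.1,-0.05,0,0.035],[0.03,0.1,-0.05,0,0.035]])

```text
clock: 30.4
tcp_pos: [0.5592, 0.1264, 0.4059]
orientation: [0.039, -3.141, 0.001]
contact_force: [0.3, -0.2, -2.2]
grip_width: 0.043
gripper_force: 61.9
```

```bash
cat >> h.py <<'E'
def mat(f,rows=200,c0=200):
    "tray origin and yaw from the mat's -y/+x corner region seen by the wrist camera"
    c=r.calibration('wrist'); im,_=snap('wrist',f); im=cv2.imread('pics/'+f+'.png')[:rows]
    g=(im.max(2)<60).astype(np.uint8); g=cv2.morphologyEx(g,cv2.MORPH_OPEN,np.ones((3,3)))
    ct=max(cv2.findContours(g,cv2.RETR_EXTERNAL,cv2.CHAIN_APPROX_NONE)[0],key=cv2.contourArea)
    q=cv2.approxPolyDP(ct,5,True)[:,0]
    for p in q: print(p,onz(c,*p,.005)[:2])
E
python3 - <<'E'
from h import *
plan(.5102,.3114,.25,1.438)
mat('w12',190)
E
```

```text
clock 30.4 grasp [0.5591 0.1263 0.2509] yaw 1.5958566833054588 width 0.04301763157250172 F [ 0.3076 -0.1907 -2.1645] j7 1.3013921126741648
MOVE [0.0442 0.1863 0.0007] roll 0.15785668330545888
[261  42] [0.4311 0.1019]
[246 150] [0.5356 0.0877]
[463 189] [0.5705 0.3208]
[559 187] [0.5647 0.4332]
[559 135] [0.5081 0.4202]
[551 149] [0.5234 0.4139]
[554 171] [0.5471 0.4229]
[524 160] [0.5366 0.3846]
[534 126] [0.5003 0.3891]
[559 124] [0.4966 0.4177]
[558 103] [0.4752 0.4121]
```

Request:
carry_out(moves=[[0.01,0.04,0,0.03,0.035],[0.02,0.08,0,0.08,0.035],[0.03,0.12,0,0.12,0.035],[0.04,0.16,0,0.158,0.035],[0.044,0.186,0,0.158,0.035],[0.044,0.186,0,0.158,0.035],[0.044,0.186,0,0.158,0.035],[0.044,0.186,0,0.158,0.035]])

```text
clock: 31.25
tcp_pos: [0.511, 0.3108, 0.406]
orientation: [0.21, 3.134, -0.002]
contact_force: [0.4, -0.8, -2.4]
grip_width: 0.043
gripper_force: 62.3
```

Request:
carry_out(moves=[[0,0,0.02,0,0.035],[0,0,0.05,0,0.035],[0,0,0.08,0,0.035],[0,0,0.11,0,0.035],[0,0,0.125,0,0.035],[0,0,0.132,0,0.035],[0,0,0.136,0,0.035],[0,0,0.138,0,0.035]])

```text
clock: 32.05
tcp_pos: [0.5108, 0.3126, 0.269]
orientation: [0.206, 3.133, 0.002]
contact_force: [0.4, 1.2, -2.6]
grip_width: 0.0425
gripper_force: 62.2
```

Request:
carry_out(moves=[[0,0,0.0005,0,0.035],[0,0,0.001,0,0.035],[0,0,0.0015,0,0.035],[0,0,0.002,0,0.035],[0,0,0.002,0,0.035],[0,0,0.0025,0,0.035],[0,0,0.0025,0,0.035],[0,0,0.0025,0,0.035]])

```text
clock: 32.85
tcp_pos: [0.5103, 0.3127, 0.2664]
orientation: [0.205, 3.135, 0.001]
contact_force: [-1.7, -1.3, 5.8]
grip_width: 0.0426
gripper_force: 63.1
```

```bash
python3 - <<'E'
from h import *
plan(.5102,.3114,.109,1.438)
E
```

```text
clock 32.85 grasp [0.5104 0.3128 0.1114] yaw 1.4399679704452926 width 0.04263782613532149 F [-1.7346 -1.304   5.8095] j7 0.8156347440898714
MOVE [ 0.     -0.0014  0.0024] roll 0.0019679704452926217
```

Request:
carry_out(moves=[[0,0,0,0,0.05],[0,0,0,0,0.058],[0,0,0,0,0.058],[0,0,-0.01,0,0.058],[0,0,-0.05,0,0.058],[0,0,-0.1,0,0.058],[-0.02,-0.03,-0.14,0,0.058],[-0.04,-0.07,-0.14,0,0.058]])

```text
clock: 33.65
tcp_pos: [0.5417, 0.2408, 0.4125]
orientation: [0.195, 3.127, 0.012]
contact_force: [1.8, -0.7, -0.5]
grip_width: 0.058
gripper_force: 0.0
```

Request:
carry_out(moves=[[-0.025,-0.04,0,-0.04,0.058],[-0.05,-0.08,0,-0.08,0.058],[-0.075,-0.12,0,-0.12,0.058],[-0.1,-0.16,0,-0.16,0.058],[-0.125,-0.2,0,-0.16,0.058],[-0.15,-0.24,0,-0.16,0.058],[-0.169,-0.273,0,-0.16,0.058],[-0.169,-0.273,0,-0.16,0.058]])

```text
clock: 34.45
tcp_pos: [0.6733, -0.0624, 0.4064]
orientation: [-0.031, 3.14, -0.007]
contact_force: [-1.0, 0.0, -0.2]
grip_width: 0.0582
gripper_force: 0.0
```

Request:
carry_out(moves=[[0,0,0,0,0.058],[0,0,0,0,0.058],[0,0,0,0,0.058],[0,0,0.01,0,0.058],[0,0,0.02,0,0.058],[0,0,0.02,0,0.058],[0,0,0.02,0,0.058],[0,0,0.02,0,0.058]])

```text
clock: 35.25
tcp_pos: [0.6728, -0.0547, 0.3858]
orientation: [-0.046, 3.141, -0.0]
contact_force: [-0.5, -0.4, 0.4]
grip_width: 0.0579
gripper_force: 0.0
```

```bash
python3 - <<'E'
from h import *
plan(.6735,-.054,.176,1.598)
im,c=snap('wrist','w13'); 
print(proj(c,[[.6735,-.054,.191],[.6735,-.076,.191],[.6735,-.032,.191]]))
print(im[250:350:8,180:390:5].max(2))
E
```

```text
clock 35.25 grasp [ 0.6729 -0.0547  0.2308] yaw 1.5999857791346435 width 0.057911147960741836 F [-0.4655 -0.3611  0.429 ] j7 1.6609559239912148
MOVE [-0.0006  0.0007  0.0548] roll 0.001985779134643373
[[284.946  251.6939]
 [240.2466 250.4556]
 [329.5238 252.822 ]]
[[ 24  67  55  11  12  94  95  96  96  94  93  90 212 220 221 223 220 222
  221 221 220 220 220 222 220 221 221 222 222 221  94  95  96  97  95  97
   93  68   4  11  68  64]
 [ 18  39   0  79  82  76  19  98  93  95  98  99 113 226 224 224 224 226
  223 223 224 223 224 225 224 225 224 225 225 225  93  94  92  92  91  14
   81  79  55   7  13   5]
 [  7  12  79  79  79  18  16  32  33  35  38  37  39  27  27  24  22  14
   11 206 208 211 204 211   6  12  25  26  26  25  29  24  29  24  20  15
   15  54  59  58   7   7]
 [ 17  78  79  80  24  18  14  70  85  84  82  85  84  50  49  51  32  25
   21 123 124 209 208 202  23  23  51  50  49  51  53  46  47  52  49   6
   15  12  60  58  58  22]
 [ 65  81  83  20  17  14  17  71  94  88  94  91  93  93  94  90  75  21
   15 125 121 126 123 123  16  19  91  94  93  96  95  95  92
[... 740 characters left out ...]
 [ 16  11  30  15  14  12  26  23  26  26  28  34  30  22  19  22  22  27
   21 117 119 123 118  94  25  27  24  27  23  22  27  27  22  25  23  25
    9  17  17  25  16  22]
 [ 16  18  20  21  13  15  25  20  27  25  38  30  36  32  28  21  24  27
   23  21  25  26  27  21  25  23  25  16  17  17  21  27  23  25  25  26
   20  15   8  17  22   9]
 [ 24  24  21  18  13  48  47  42  81  77  74  76  76  76  78  57  43  50
   44  46  44  46  46  46  50  49  45  44  44  50  40  48  46  46  47  49
   48   8  11  14  14  14]
 [ 20  26  23  24  65  78  77  80  80  76  76  79  78  75  81  78  77  49
   47  47  44  46  47  40  47  48  49  48  43  48  43  48  48  45  45  42
   46  41  20  19  11  19]]
```

The bar spans columns 240–327 and is centred on the gripper. I'll descend, close, lift and bring it out.

Request:
carry_out(moves=[[0,0.001,0.02,0,0.058],[0,0.001,0.035,0,0.058],[0,0.001,0.048,0,0.058],[0,0.001,0.054,0,0.058],[0,0.001,0.054,0,0.058],[0,0.001,0.054,0,0.035],[0,0.001,0.054,0,0.035],[0,0.001,0.054,0,0.035]])

```text
clock: 36.1
tcp_pos: [0.6729, -0.0538, 0.3324]
orientation: [-0.046, 3.14, -0.0]
contact_force: [1.0, 0.5, 1.0]
grip_width: 0.0427
gripper_force: 61.0
```

Request:
carry_out(moves=[[0,0,0,0,0.035],[0,0,0,0,0.035],[0,0,-0.006,0,0.035],[0,0,-0.012,0,0.035],[0,0,-0.018,0,0.035],[0,0,-0.024,0,0.035],[0,0,-0.024,0,0.035],[0,0,-0.024,0,0.035]])

```text
clock: 36.9
tcp_pos: [0.6727, -0.0537, 0.3559]
orientation: [-0.046, 3.141, 0.0]
contact_force: [-0.0, 0.1, -1.6]
grip_width: 0.0428
gripper_force: 61.1
```

Request:
carry_out(moves=[[0.01,0,0,0,0.035],[0.025,0,0,0,0.035],[0.04,0,0,0,0.035],[0.06,0,0,0,0.035],[0.08,0,0,0,0.035],[0.09,0.01,-0.02,0,0.035],[0.1,0.04,-0.04,0,0.035],[0.11,0.08,-0.05,0,0.035]])

```text
clock: 37.7
tcp_pos: [0.5596, 0.0214, 0.4072]
orientation: [-0.038, 3.14, -0.001]
contact_force: [1.6, 0.8, -2.2]
grip_width: 0.0425
gripper_force: 61.6
```

Request:
carry_out(moves=[[0,0.04,0,0,0.035],[0,0.08,0,0,0.035],[0,0.1,0,0,0.035],[0,0.1,0,0,0.035],[0,0.1,0,0,0.035],[0,0.1,0,0,0.035],[0,0.1,0,0,0.035],[0,0.1,0,0,0.035]])

```text
clock: 38.5
tcp_pos: [0.5576, 0.1218, 0.4057]
orientation: [0.043, -3.141, 0.0]
contact_force: [-0.6, 0.3, -2.2]
grip_width: 0.0428
gripper_force: 61.6
```

```bash
python3 - <<'E'
from h import *
plan(.499,.2282,.25,1.438)
mat('w14',190)
E
```

```text
clock 38.5 grasp [0.5576 0.1218 0.2507] yaw 1.5981317342168295 width 0.04284580034099627 F [-0.5576  0.2779 -2.2429] j7 1.3032449869373375
MOVE [0.0556 0.108  0.0007] roll 0.16013173421682958
[272  45] [0.4323 0.1079]
[255 153] [0.5371 0.0926]
[452 189] [0.569  0.3041]
[559 189] [0.5649 0.4294]
[559 174] [0.5481 0.4254]
[533 164] [0.5385 0.3916]
[537 155] [0.5286 0.3943]
[510 163] [0.5385 0.3647]
[491 144] [0.5194 0.3395]
[494 129] [0.5037 0.3402]
[503 133] [0.5074 0.3509]
[519 123] [0.4962 0.3669]
[543 140] [0.5123 0.3979]
[544 128] [0.4998 0.3965]
[559 127] [0.4977 0.4139]
[558 105] [0.4752 0.4079]
```

Request:
carry_out(moves=[[0.015,0.03,0,0.04,0.035],[0.03,0.06,0,0.08,0.035],[0.045,0.09,0,0.12,0.035],[0.0545,0.111,0,0.16,0.035],[0.0545,0.111,0,0.16,0.035],[0.0545,0.111,0,0.16,0.035],[0.0545,0.111,0,0.16,0.035],[0.0545,0.111,0,0.16,0.035]])

```text
clock: 39.35
tcp_pos: [0.5004, 0.231, 0.4057]
orientation: [0.209, 3.134, -0.001]
contact_force: [-0.7, -0.3, -2.3]
grip_width: 0.0428
gripper_force: 61.8
```

Request:
carry_out(moves=[[0,0,0.02,0,0.035],[0,0,0.05,0,0.035],[0,0,0.08,0,0.035],[0,0,0.11,0,0.035],[0,0,0.125,0,0.035],[0,0,0.13,0,0.035],[0,0,0.133,0,0.035],[0,0,0.135,0,0.035]])

```text
clock: 40.15
tcp_pos: [0.5004, 0.2322, 0.2714]
orientation: [0.206, 3.134, 0.001]
contact_force: [0.4, -1.2, -0.8]
grip_width: 0.0427
gripper_force: 61.7
```

Request:
carry_out(moves=[[0,0,0.0005,0,0.035],[0,0,0.001,0,0.035],[0,0,0.0015,0,0.035],[0,0,0.002,0,0.035],[0,0,0.002,0,0.035],[0,0,0.0025,0,0.035],[0,0,0.0025,0,0.035],[0,0,0.0025,0,0.035]])

```text
clock: 40.95
tcp_pos: [0.4997, 0.2323, 0.2682]
orientation: [-0.205, -3.135, 0.0]
contact_force: [0.8, 0.6, -2.8]
grip_width: 0.0426
gripper_force: 61.7
```

```bash
python3 - <<'E'
from h import *
plan(.6758,-.139,.25,1.598)
E
```

```text
clock 40.95 grasp [0.4997 0.2323 0.1132] yaw 1.439963883485718 width 0.04258983059726793 F [ 0.8075  0.5781 -2.803 ] j7 0.9175569279318072
MOVE [-0.223  -0.3452 -0.1368] roll -0.15803611651428207
```

Not yet touching, so I'll go a little lower.

Request:
carry_out(moves=[[0,0,0.0005,0,0.035],[0,0,0.001,0,0.035],[0,0,0.001,0,0.035],[0,0,0.0015,0,0.035],[0,0,0.0015,0,0.035],[0,0,0.0015,0,0.035],[0,0,0.0015,0,0.035],[0,0,0.0015,0,0.035]])

```text
clock: 41.75
tcp_pos: [0.4998, 0.2324, 0.2667]
orientation: [-0.205, -3.135, -0.0]
contact_force: [0.9, 0.0, -1.5]
grip_width: 0.0429
gripper_force: 61.7
```

Request:
carry_out(moves=[[0,0,0.0005,0,0.035],[0,0,0.001,0,0.035],[0,0,0.001,0,0.035],[0,0,0.001,0,0.035],[0,0,0.001,0,0.035],[0,0,0.001,0,0.035],[0,0,0.001,0,0.035],[0,0,0.001,0,0.035]])

```text
clock: 42.55
tcp_pos: [0.4998, 0.2324, 0.2657]
orientation: [0.205, 3.135, 0.0]
contact_force: [-0.3, 0.3, -1.2]
grip_width: 0.0429
gripper_force: 61.7
```

Request:
carry_out(moves=[[0,0,0.0005,0,0.035],[0,0,0.001,0,0.035],[0,0,0.001,0,0.035],[0,0,0.001,0,0.035],[0,0,0.001,0,0.035],[0,0,0.001,0,0.035],[0,0,0.001,0,0.035],[0,0,0.001,0,0.035]])

```text
clock: 43.35
tcp_pos: [0.4999, 0.2324, 0.2653]
orientation: [0.205, 3.135, 0.0]
contact_force: [-2.2, -0.4, 5.6]
grip_width: 0.0431
gripper_force: 62.6
```

Request:
carry_out(moves=[[0,0,0,0,0.05],[0,0,0,0,0.058],[0,0,0,0,0.058],[0,0,-0.01,0,0.058],[0,0,-0.05,0,0.058],[0,0,-0.1,0,0.058],[-0.02,-0.03,-0.14,0,0.058],[-0.04,-0.07,-0.14,0,0.058]])

```text
clock: 44.15
tcp_pos: [0.5316, 0.1602, 0.4112]
orientation: [0.195, 3.126, 0.01]
contact_force: [2.0, 0.3, 0.0]
grip_width: 0.0579
gripper_force: 0.0
```

Request:
carry_out(moves=[[-0.025,-0.04,0,-0.04,0.058],[-0.05,-0.08,0,-0.08,0.058],[-0.075,-0.12,0,-0.12,0.058],[-0.1,-0.16,0,-0.16,0.058],[-0.125,-0.2,0,-0.16,0.058],[-0.155,-0.24,0,-0.16,0.058],[-0.182,-0.274,0,-0.16,0.058],[-0.182,-0.274,0,-0.16,0.058]])

```text
clock: 44.95
tcp_pos: [0.6757, -0.1452, 0.4051]
orientation: [-0.032, 3.14, -0.007]
contact_force: [-0.1, -0.7, -0.6]
grip_width: 0.0579
gripper_force: 0.0
```

Request:
carry_out(moves=[[0,0,0,0,0.058],[0,0,0,0,0.058],[0,0,0,0,0.058],[0,0,0.01,0,0.058],[0,0,0.02,0,0.058],[0,0,0.02,0,0.058],[0,0,0.02,0,0.058],[0,0,0.02,0,0.058]])

```text
clock: 45.75
tcp_pos: [0.6751, -0.1377, 0.3848]
orientation: [-0.046, 3.141, -0.0]
contact_force: [-0.1, -0.5, 0.6]
grip_width: 0.0578
gripper_force: 0.0
```

```bash
python3 - <<'E'
from h import *
plan(.6755,-.138,.1765,1.598)
im,c=snap('wrist','w15'); 
print(proj(c,[[.6755,-.138,.191],[.6755,-.160,.191],[.6755,-.116,.191]]))
print(im[226:330:8,200:370:4].max(2))
E
```

```text
clock 45.75 grasp [ 0.6751 -0.1377  0.2298] yaw 1.6000061998261643 width 0.05775328833381771 F [-0.131  -0.5167  0.587 ] j7 1.7938640790597575
MOVE [-0.0004 -0.0003  0.0533] roll 0.0020061998261642344
[[282.8352 251.9206]
 [237.8793 250.6684]
 [327.6837 253.0608]]
[[204 199 197 199 200 201 177 110 118 117  17  84  83  23 194 191 193 185
  188 183 180 185 182 164 123 123 195  18  71  83  11  80  84 143 141 141
  141 142 140 142 142 139 138]
 [200 201 199 197 199 144  29  34  26  30  84  84  60  21 106 118 195 186
  186 180 178 186 178 166 118 119 195  27  71  84  83  83  81  79 144 141
  141  79  78 141 142 140  80]
 [201 199 199 197 173  29  28  27  34  56  88  86  84  84  84  85  87  74
   78  85  85  87  83  82  83  82  83  84  83  74  77 102 137 119 114 116
  141  84  81  80  82  78  80]
 [201 199 198 185  23  33  30  28  28 180 190 192 190 192 190 188 191 190
  190 190 189 191 191 189 190 189 190 188 190 191 193 187  80  84  79  79
   81  79  77  82  81   3   6]
 [ 68  72  16   8  24  28  29  27  27 115 120 196 196 196 194 196 198 197
  195 197 197 197 196 196 195 199 196 198 194
[... 792 characters left out ...]
5  29  23  23  22  25  23  21 129 132 132 135 137 130 132
  105 104 102 105 104 124 135 133 132 132  77  80  76  76  80  82  83  79
   81  81  15  11  12  12   5]
 [ 15  20   8  10  22  26  22 198 197 196 195 197 198 196 196 196 197 198
  103 102 104 102 102 173 195 197 198 195 197 132 130 132 131 131 129 131
  131 131  66   2   5   4   7]
 [  6  11  12  18  21  18  19  22  23  19  23  19  24   8  17  19  23  16
  101 100 103 106 103  38  12  17  18  19  26  17  16   4  20  22  19  18
   24   8  18  16  11  16   8]
 [  5   7  17  25  27  25  15  22  16  27  29  26  25  25  20  12  23  10
  102 105 103 102 105  37  16  23  25  25  22  15  21  23  20  20  20  19
   19  21  21  19   4   6   0]]
```

The bar spans columns 236–326, centred within 1 mm.

Request:
carry_out(moves=[[0,-0.001,0.02,0,0.058],[0,-0.001,0.035,0,0.058],[0,-0.001,0.048,0,0.058],[0,-0.001,0.053,0,0.058],[0,-0.001,0.053,0,0.058],[0,-0.001,0.053,0,0.035],[0,-0.001,0.053,0,0.035],[0,-0.001,0.053,0,0.035]])

```text
clock: 46.6
tcp_pos: [0.6753, -0.1387, 0.3325]
orientation: [-0.046, 3.14, -0.0]
contact_force: [0.3, -0.5, 0.6]
grip_width: 0.0426
gripper_force: 61.1
```

Request:
carry_out(moves=[[0,0,0,0,0.035],[0,0,0,0,0.035],[0,0,-0.006,0,0.035],[0,0,-0.012,0,0.035],[0,0,-0.018,0,0.035],[0,0,-0.024,0,0.035],[0,0,-0.024,0,0.035],[0,0,-0.024,0,0.035]])

```text
clock: 47.4
tcp_pos: [0.675, -0.1387, 0.3559]
orientation: [-0.046, 3.141, 0.0]
contact_force: [0.5, 0.9, -3.2]
grip_width: 0.0429
gripper_force: 61.1
```

Request:
carry_out(moves=[[0.01,0,0,0,0.035],[0.025,0,0,0,0.035],[0.04,0,0,0,0.035],[0.06,0,0,0,0.035],[0.08,0,0,0,0.035],[0.09,0.01,-0.02,0,0.035],[0.1,0.04,-0.04,0,0.035],[0.11,0.08,-0.05,0,0.035]])

```text
clock: 48.2
tcp_pos: [0.5617, -0.0636, 0.4071]
orientation: [-0.038, 3.14, -0.002]
contact_force: [0.9, 1.4, -1.5]
grip_width: 0.0425
gripper_force: 61.8
```

Request:
carry_out(moves=[[0,0.04,0,0,0.035],[0,0.08,0,0,0.035],[0,0.12,0,0,0.035],[0,0.15,0,0,0.035],[0,0.15,0,0,0.035],[0,0.15,0,0,0.035],[0,0.15,0,0,0.035],[0,0.15,0,0,0.035]])

```text
clock: 49.0
tcp_pos: [0.5583, 0.0864, 0.4056]
orientation: [0.042, -3.141, 0.001]
contact_force: [0.0, -0.3, -1.6]
grip_width: 0.0428
gripper_force: 61.9
```

```bash
python3 - <<'E'
from h import *
plan(.488,.1459,.25,1.438)
mat('w16',190)
E
```

```text
clock 49.0 grasp [0.5583 0.0863 0.2506] yaw 1.5974491795943908 width 0.04284879986072365 F [ 0.0368 -0.296  -1.576 ] j7 1.3643859576130577
MOVE [0.0687 0.0615 0.0006] roll 0.15944917959439087
[308  46] [0.4329 0.1071]
[289 154] [0.5379 0.092 ]
[483 189] [0.5687 0.3034]
[559 189] [0.5658 0.3937]
[559 163] [0.5369 0.3868]
[547 163] [0.5375 0.3723]
[531 145] [0.5191 0.3494]
[535 134] [0.5074 0.3517]
[559 125] [0.4965 0.3777]
[559 100] [0.4709 0.3724]
```

Request:
carry_out(moves=[[0.02,0.02,0,0.04,0.035],[0.04,0.04,0,0.08,0.035],[0.06,0.06,0,0.12,0.035],[0.068,0.0655,0,0.16,0.035],[0.068,0.0655,0,0.16,0.035],[0.068,0.0655,0,0.16,0.035],[0.068,0.0655,0,0.16,0.035],[0.068,0.0655,0,0.16,0.035]])

```text
clock: 49.85
tcp_pos: [0.4891, 0.1507, 0.4057]
orientation: [0.207, 3.134, -0.0]
contact_force: [-0.0, -0.2, -1.0]
grip_width: 0.043
gripper_force: 62.0
```

Request:
carry_out(moves=[[0,0,0.02,0,0.035],[0,0,0.05,0,0.035],[0,0,0.08,0,0.035],[0,0,0.11,0,0.035],[0,0,0.125,0,0.035],[0,0,0.13,0,0.035],[0,0,0.134,0,0.035],[0,0,0.137,0,0.035]])

```text
clock: 50.65
tcp_pos: [0.4891, 0.1515, 0.2692]
orientation: [0.206, 3.133, 0.001]
contact_force: [0.3, 0.3, -1.8]
grip_width: 0.0431
gripper_force: 62.0
```

Request:
carry_out(moves=[[0,0,0.0005,0,0.035],[0,0,0.001,0,0.035],[0,0,0.0015,0,0.035],[0,0,0.002,0,0.035],[0,0,0.002,0,0.035],[0,0,0.002,0,0.035],[0,0,0.002,0,0.035],[0,0,0.002,0,0.035]])

```text
clock: 51.45
tcp_pos: [0.4885, 0.1515, 0.2667]
orientation: [0.205, 3.135, 0.0]
contact_force: [0.6, -0.2, -1.9]
grip_width: 0.0429
gripper_force: 62.0
```

Request:
carry_out(moves=[[0,0,0.0005,0,0.035],[0,0,0.001,0,0.035],[0,0,0.001,0,0.035],[0,0,0.001,0,0.035],[0,0,0.001,0,0.035],[0,0,0.001,0,0.035],[0,0,0.001,0,0.035],[0,0,0.001,0,0.035]])

```text
clock: 52.25
tcp_pos: [0.4885, 0.1515, 0.2657]
orientation: [0.205, 3.135, 0.0]
contact_force: [0.4, -0.1, -2.3]
grip_width: 0.0425
gripper_force: 62.0
```

Request:
carry_out(moves=[[0,0,0.0005,0,0.035],[0,0,0.001,0,0.035],[0,0,0.001,0,0.035],[0,0,0.001,0,0.035],[0,0,0.001,0,0.035],[0,0,0.001,0,0.035],[0,0,0.001,0,0.035],[0,0,0.001,0,0.035]])

```text
clock: 53.05
tcp_pos: [0.4886, 0.1515, 0.2654]
orientation: [0.206, 3.135, 0.0]
contact_force: [-2.8, -1.2, 6.0]
grip_width: 0.0426
gripper_force: 63.0
```

Contact. I'll release, back off upwards and move clear, then look.

Request:
carry_out(moves=[[0,0,0,0,0.05],[0,0,0,0,0.058],[0,0,0,0,0.058],[0,0,-0.01,0,0.058],[0,0,-0.05,0,0.058],[0,0,-0.1,0,0.058],[0,0,-0.15,0,0.058],[0,0,-0.17,0,0.058]])

```text
clock: 53.85
tcp_pos: [0.4892, 0.1516, 0.4405]
orientation: [0.206, 3.128, 0.006]
contact_force: [0.4, -0.1, -0.4]
grip_width: 0.0579
gripper_force: 0.0
```

Request:
carry_out(moves=[[0.0,-0.04,0,0,0.058],[0.0,-0.08,0,0,0.058],[0.0,-0.12,0,0,0.058],[0.0,-0.16,0,0,0.058],[0.0,-0.2,0,0,0.058],[0.0,-0.2,0,0,0.058],[0.0,-0.2,0,0,0.058],[0.0,-0.2,0,0,0.058]])

```text
clock: 54.65
tcp_pos: [0.4625, -0.0457, 0.4351]
orientation: [0.203, 3.135, 0.001]
contact_force: [0.6, 0.5, 0.8]
grip_width: 0.058
gripper_force: 0.0
```

```bash
python3 - <<'E'
from h import *
snap('scene','s17');snap('side','d17')
a=cv2.imread('pics/s17.png');b=cv2.imread('pics/d17.png')
A=cv2.resize(a[70:320,60:410],(560,400),interpolation=cv2.INTER_CUBIC); B=cv2.resize(b[140:330,160:310],(240,304),interpolation=cv2.INTER_CUBIC)
o=np.zeros((400,800,3),np.uint8); o[:,:560]=A;o[:304,560:]=B; cv2.imwrite('pics/v17.png',o)
print(r.get_obs()['clock'],r.get_obs()['contact_force'])
E
```

```text
54.75 [ 0.1499 -0.1324  0.1883]
```

View pics/v17.png

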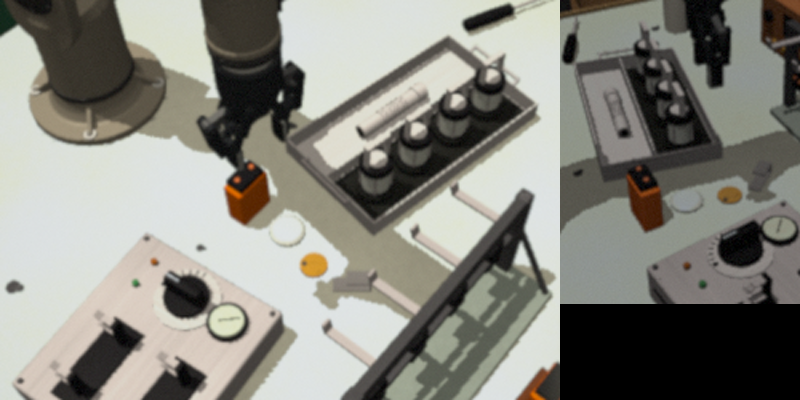

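All four lanterns stand in the matted bay, the torch lies in the bare bay, and the bystanders haven't moved. The pointer looks to be on the off mark at about (168,277); I'll check that from near.

Request:
carry_out(moves=[[0,-0.04,0,0,0.058],[0,-0.08,0.02,0,0.058],[0,-0.12,0.04,0,0.058],[0,-0.143,0.06,0,0.058],[0,-0.143,0.06,0,0.058],[0,-0.143,0.06,0,0.058],[0,-0.143,0.06,0,0.058],[0,-0.143,0.06,0,0.058]])

```text
clock: 55.55
tcp_pos: [0.4445, -0.1872, 0.3754]
orientation: [0.201, 3.134, 0.001]
contact_force: [-0.0, -0.1, 0.5]
grip_width: 0.0581
gripper_force: 0.0
```

```bash
python3 - <<'E'
from h import *
plan(.4423,-.1877,.2,1.718)
im,c=snap('wrist','w18'); p=proj(c,[[.4410,-.1877,.1],[.4410,-.1877,.06]]);print(p)
x,y=p[0].astype(int); x0,y0=max(0,x-130),max(0,y-110)
w=cv2.imread('pics/w18.png')[y0:y0+200,x0:x0+260]; cv2.imwrite('pics/v18.png',cv2.resize(w,None,fx=3,fy=3,interpolation=cv2.INTER_CUBIC)); print(x0,y0)
g=w.min(2)
E
```

```text
clock 55.55 grasp [ 0.4447 -0.1872  0.2204] yaw 1.4426698254209294 width 0.058055873218628 F [-0.0131 -0.0601  0.4869] j7 1.8019259582493108
MOVE [ 0.0024 -0.0008  0.0204] roll -0.2753301745790706
[[281.434  200.6424]
 [281.5093 187.896 ]]
151 90
```

View pics/v18.png

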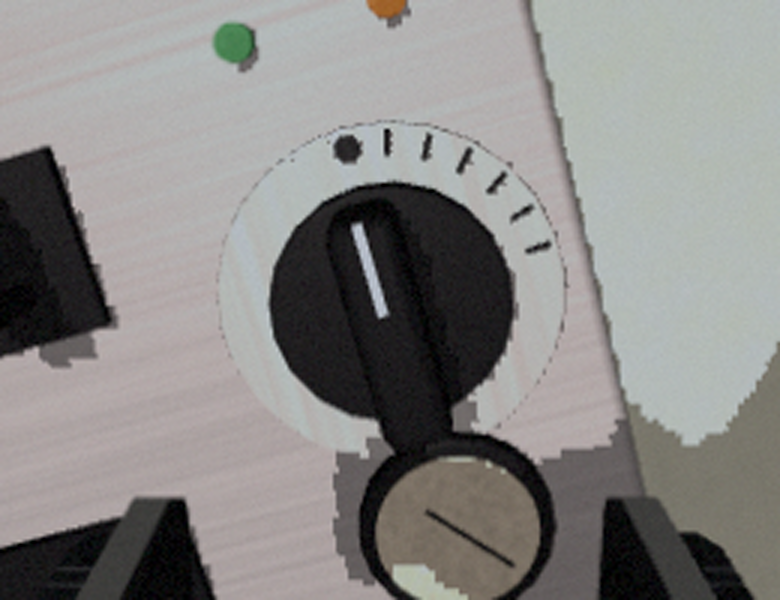

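```bash
python3 - <<'E'
from h import *
c=r.calibration('wrist'); f=lambda u,v,z:onz(c,151+u/3,90+v/3,z)[:2]
az=lambda d:np.arctan2(d[1],d[0])%(2*np.pi)
print('line',az(f(358,225,.101)-f(383,316,.101)))
ce=(f(217,290,.0605)+f(567,285,.0605))/2; ct=f(392,122,.0605); print('dial',ce,ct,'mark',az(f(347,149,.0605)-f(392,288,.0605)))
e1=f(104,322,.06);print('edge charger x+?',az(f(528,20,.06)-f(622,400,.06)))
ctr=f(392,304,.07); print('skirt ctr',ctr,az(f(347,149,.0605)-ctr))
E
```

```text
line 3.2708784949709355
dial [ 0.439  -0.1876] [ 0.3955 -0.1819] mark 3.3187014128525165
edge charger x+? 3.29595934751824
skirt ctr [ 0.4413 -0.1878] 3.303079816146064
```

The pointer is within about 0.02–0.03 rad of off, possibly backed off a little at release. A gentle second push against the stop will settle it.

Request:
carry_out(moves=[[0.0045,-0.001,0,-0.13,0.045],[0.0045,-0.001,0.03,-0.258,0.045],[0.0045,-0.001,0.06,-0.258,0.045],[0.0045,-0.001,0.09,-0.258,0.045],[0.0045,-0.001,0.115,-0.258,0.045],[0.0045,-0.001,0.122,-0.258,0.045],[0.0045,-0.001,0.122,-0.258,0.045],[0.0045,-0.001,0.122,-0.258,0.01]])

```text
clock: 56.4
tcp_pos: [0.4398, -0.189, 0.2538]
orientation: [-0.2, 3.134, -0.001]
contact_force: [0.9, 1.2, 0.6]
grip_width: 0.0316
gripper_force: 0.0
```

Request:
carry_out(moves=[[0,0,0,0,0.01],[0,0,0,0,0.01],[0,0,0,0,0.01],[0,0,0,-0.02,0.01],[0,0,0,-0.04,0.01],[0,0,0,-0.055,0.01],[0,0,0,-0.055,0.01],[0,0,0,-0.055,0.01]])

```text
clock: 57.2
tcp_pos: [0.4398, -0.1884, 0.2543]
orientation: [-0.279, 3.126, 0.003]
contact_force: [-0.5, 5.0, 5.6]
grip_width: 0.0161
gripper_force: 62.5
```

```bash
python3 - <<'E'
from h import *
plan(.44,-.1877,.2,1.718); print(r.get_obs()['moment'])
E
```

```text
clock 57.2 grasp [ 0.4402 -0.1881  0.0993] yaw 1.7487886468438285 width 0.016089220041912815 F [-0.5292  5.0461  5.6482] j7 2.186870637784161
MOVE [-0.0002  0.0006 -0.1007] roll 0.030788646843828538
[ 1.0006  0.0868 -1.397 ]
```

At the stop (-1.4 N m). I'll open without rolling and rise clear.

Request:
carry_out(moves=[[0,0,0,0,0.03],[0,0,0,0,0.045],[0,0,0,0,0.045],[0,0,0,0,0.045],[0,0,-0.03,0,0.045],[0,0,-0.07,0,0.045],[0,0,-0.11,0,0.045],[0,0,-0.12,0,0.045]])

```text
clock: 58.0
tcp_pos: [0.4401, -0.1897, 0.3766]
orientation: [-0.285, 3.122, -0.003]
contact_force: [0.5, -0.2, 0.0]
grip_width: 0.0444
gripper_force: 0.0
```

Request:
carry_out(moves=[[0,0,-0.03,0,0.045],[0,0,-0.06,0,0.045],[0,0,-0.06,0,0.045],[0,0,-0.06,0,0.045],[0,0,-0.06,0,0.045],[0,0,-0.06,0,0.045],[0,0,-0.06,0,0.045],[0,0,-0.06,0,0.045]])

```text
clock: 58.8
tcp_pos: [0.4391, -0.1889, 0.4321]
orientation: [0.286, -3.127, -0.0]
contact_force: [-0.2, 0.6, 0.5]
grip_width: 0.0451
gripper_force: 0.0
```

```bash
python3 - <<'E'
from h import *
c=r.calibration('wrist'); im,_=snap('wrist','w20')
x,y=proj(c,[[.4410,-.1877,.101]])[0].astype(int)
g=np.asarray(im)[y-40:y+15,x-22:x+22].min(2); m=(g>110).astype(np.uint8); n,lab,st,ce=cv2.connectedComponentsWithStats(m); 
for i in range(1,n):
    if 15<st[i,4]<200:
        v,u=np.where(lab==i); P=np.array([onz(c,a+x-22,b+y-40,.101)[:2] for a,b in zip(u,v)]); d=np.linalg.svd(P-P.mean(0))[2][0]; print(st[i],P.mean(0),np.arctan2(d[1],d[0])%np.pi+np.pi)
a=cv2.imread('pics/s17.png').astype(int); b=cv2.cvtColor(r.grab_frame('scene'),cv2.COLOR_RGB2BGR).astype(int)
print('tray area change px',(abs(a-b).max(2)[90:215,235:400]>60).sum())
print(r.hand_in())
E
```

```text
[ 0  0 12  7 45] [ 0.4117 -0.2095] 5.270611849841609
[32  0 12  6 37] [ 0.4059 -0.1803] 4.6150887819555795
[22  9  3 26 75] [ 0.4252 -0.1906] 3.315588066098682
tray area change px 1431
the job is handed in; nothing more can be done
None
```

The job is handed in: I turned the knob off before unloading, then stood all four lanterns in the matted bay and laid the one torch flat in the bare bay. After unloading I pushed the knob a last 0.02–0.03 rad onto its stop; I did not look at the tray again after that, and my last picture comparison of the tray area showed changes I did not check before handing in.

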